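# Hang the spoon caddy on the hook inside the low cabinet

### The arm

A 6-joint arm with a two-finger parallel gripper is mounted at the origin on the work surface. World frame = base frame: x ahead of the robot, y to its left, z up, the work surface at z = 0. Lengths are in mm, angles in rad, forces in N, time in s.
With the tool pointing down it reaches from about 300 to 775 mm from the base axis. Payload 14.6 kg.
Tool frame: the origin (TCP) lies at the very end of the fingers, on their centre line; the grasp point (between the pads) lies 19 mm behind it; z points along the fingers, y is the line along which they close (so a half turn about z gives the same grasp; the last joint's range is limited). The gripper opens to 94 mm and grips with 3 to 60 N. Pads are 16 mm wide; open, the fingers measure 119 mm over their backs; the gripper's body (75 mm by 177 mm) begins 78 mm behind the grasp point.
Start: joints at [-1.407, 0.3, 1.521, -0, 1.321, -0.067], TCP at [125.81, -535.407, 205.446] pointing down, gripper open.
Joint ranges: [-3.03, 3.03], [-0.79, 2.21], [0.23, 2.52], [-1.04, 4.18], [0, 3.07], [-2.55, 2.55]. Speed limits (rad/s): [2.22, 2.22, 2.57, 3.14, 3.14, 3.14].

### API

Orientations are given as [roll, pitch, yaw] about the fixed x, y, z axes, in that order (R = Rz(yaw) Ry(pitch) Rx(roll)).
In Python, from cell import manip gives the robot as it stands. The module is installed in compiled form; this text tells all that it offers.
- The arm moves only by the shell command python3 -m inch 'ROWS' [FORCE]. ROWS is JSON, a list of rows, each an object of numbers: "gripper": the opening, from 0 (shut) to 1 (fully open); "dx", "dy", "dz": the shift along the world's x, y, z in m; "wx", "wy", "wz": the turn, a rotation vector about the world's x, y, z in degrees. A call has exactly 5 rows; each row is the pose to reach, as a shift and turn from the pose commanded when the call began; what a row does not reach only later rows make up. A row lasts 1/12 s, in which the tool goes at most 41.7 mm and 7.16 degrees, less where a joint would pass 70% of its speed; a pose out of reach is approached as far as the arm can. A call with a gripper value outside its range is refused whole. The fingers move at their own pace and stop on an object; FORCE is the grip in N (left out, the last holds). Time passes only in rows, so rows that repeat a pose let the fingers close, or fill a call up. It gives the time, the measured TCP pose, the force, the opening and the grip force at its end, in the units of the state.
- manip.read_state(): the state, without advancing time (a new reading comes with each control period).
- manip.camera(name): name is "scene" or "top"; returns the picture (400x640x3 uint8, blue, green, red); there is no depth.
- manip.camera_info(name): a dict with "camera_matrix" (3x3 intrinsics, pixels), "R" (3x3) and "t" (3): a world point X has camera coordinates R X + t. Camera axes: x right, y down, z forward; pixel columns grow to the right and rows downward; lengths in mm; the calibration is good to about 2 mm. A picture is of the moment at which its call begins. camera_info takes no time and is no camera call.
- manip.sign_off(): hands the job in; it is judged then, once.
The state is a dict: "clock": time; "joints": joint angles; "qd": joint speeds; "effort": joint torques, N m; "eef_pos": TCP position; "eef_rot": TCP orientation; "wrist_force": force on the tool from outside, world axes, zero at the start; "moment": the same for the moment, N m; "finger_gap": finger opening in mm; "finger_force": force on a finger pad.
Only numpy, scipy, OpenCV 4.12 (cv2) and the standard library are available. Lean on these libraries where they do the work, as an engineer would, in place of code of your own. Each camera call takes 0.05 s, during which the arm holds its last target. There are 200 camera calls.

### The job

Hang the red spoon caddy on the brass hook at the back of the low wooden cabinet: take it by its black handle, tilt it so that its tall back plate gets in between the sill and the header, and bring the bar at the top of the plate down behind the hook's upturned tip until the hook carries it. Work gently by feel, without forcing the caddy or the robot against the cabinet and without dropping the caddy onto the hook; leave it hanging level and still with its handle pointing out of the front, and leave the cup, the jar and the knock box as they are.

Things in the scene. Friction and masses are not known exactly. Their poses are not given: they have to be found in the camera images.
- caddy: Loose red metal spoon caddy with black handle, about 220 g. Origin: middle of the bottom edge of its back plate, on the plate's rear face; x points out of the rear face (away from the handle), y sideways, z up. Plate 4 mm thick (x -4..0), 60 wide, 95 tall, with a window 24 mm wide from z 25 to 83. Tray in front: x -62..-4, 60 wide, 20 to 26 tall, flat underside at z 0.
- caddy_grip (a point): Where to pinch the black handle across y: centre of its section, at -175, 0, 33 mm in the caddy frame. Handle bar: 16 mm wide (y), 14 tall (z 26..40), x -197..-58 mm, on a short riser block (x -76..-58, z 16..38). Centre of mass 40 to 50 mm in front of the plate. When the caddy hangs, this point is about 49 mm outside the cabinet's front.
- caddy_bar (a point): Middle of the underside of the plate's top bar (at -2, 0, 83 mm in the caddy frame). The bar closes the window at the top, is 24 mm long between the window's sides, 12 mm tall (z 83..95) and 4 mm thick; it goes down behind the hook's tip.
- cabinet: Low wooden cabinet fixed to the counter, open at the back and between its roof slats. Origin on the counter below the nominal face of the hook strip; x points into the cabinet (away from its front opening), y sideways, z up. Inside 236 mm wide; underside of the roof slats at z 190 mm. Forcing means over 15 N between the cabinet and the caddy or robot.
- opening (a point): Middle of the cabinet's front opening (at -120, 0, 91 mm in the cabinet frame). The front board is 12 mm thick (x -126..-114): a sill from z 0 to 50 and a header from z 132 to 202 mm, so the opening is 82 mm high, lower than the caddy's plate, and 236 mm wide.
- strip_nominal (a point): NOMINAL middle of the front face of the white upright strip, 70 mm wide, z 6..184, on which the hook sits (at 0, 0, 95 mm in the cabinet frame). The strip is set on spacers: its real face may be up to 10 mm nearer or farther along the cabinet's x, which is not reported. Rigid. The foot of the hung caddy's plate leans on it.
- hook_nominal (a point): NOMINAL seat of the brass hook, 133 mm over the counter at the strip's nominal face (y 0). The real hook may be up to 10 mm higher or lower and moves with the strip; not reported. Round bar 8 mm thick: 11 mm out, then up 14 mm leaning 3 mm out; reaches 18 mm in all, tip top 14 mm over the seat. Gap to strip 7 mm at the seat, 10 at the tip. Hung, the caddy's underside is 83 mm below the seat.
- cup: Matte grey ceramic cup, 76 mm across, 75 mm tall, origin under its centre. Leave alone.
- jar: Glass jar with a steel screw lid, 84 mm across, 120 mm tall, origin under its centre. Leave alone.
- knock_box: Black plastic open box, 130 x 130 x 100 mm, origin under its centre. Leave alone.
Things that resemble listed ones, but are neither listed nor needed, are in the scene too. Several things look just like the caddy: the one meant starts farthest to the robot's right.

How it is judged (in metres and radians):
On the way, in this order (a step that is already met when the one before it is completed fails the run):
1. the caddy is picked up off the counter (height (world z) of caddy above 0.02 m and contact force between the fingers and caddy above 1 N), for 0.1 s.
2. its back plate is inside the cabinet, behind the front board (x of caddy in the frame of cabinet above -0.11 m and x of caddy_bar in the frame of cabinet above -0.112 m and z of caddy in the frame of cabinet above 0.03 m and y of caddy in the frame of cabinet between -0.1 and 0.1 m), for 0.1 s.
At the end, for the whole second after the job is handed in: The caddy hangs on the hook by its top bar, carried by the cabinet alone: its underside 36 to 64 mm above the counter, its plate foot at the strip (cabinet x -18 to 14 mm) and within 12 mm of the middle, level within 0.15 rad, square to the cabinet within 0.2 rad, at rest (x of caddy in the frame of cabinet between -0.018 and 0.014 m and y of caddy in the frame of cabinet between -0.012 and 0.012 m and z of caddy in the frame of cabinet between 0.036 and 0.064 m and angle between caddy's own z axis and vertical below 0.15 rad and angle between the y axis of caddy and the y axis of cabinet, either way round below 0.2 rad and contact force between caddy and cabinet above 0.5 N and linear speed of caddy below 0.03 m/s and angular speed of caddy below 0.3 rad/s); the robot touches nothing.
It fails at once if the caddy is forced against the cabinet (over 15 N) (contact force between caddy and cabinet above 15 N).
It fails at once if the robot is forced against the cabinet (over 15 N) (contact force between any of the arm, the fingers and cabinet above 15 N).
It fails at once if the caddy is dropped (falling free of the fingers faster than 0.3 m/s) (linear speed of caddy above 0.3 m/s and contact force between the fingers and caddy below 0.5 N).
It fails at once if the cup, jar or knock box is moved by more than 20 mm or tipped (distance of any of cup, jar, knock_box from where it was at the start of the episode above 0.02 m or angle between any of cup, jar, knock_box's own z axis and vertical above 0.3 rad).
It also fails if it takes over 64 s, if anything falls off the work surface, if the arm or the gripper's body presses on something with over 40 N, if the wrist force passes 120 N, or if a joint passes its speed limit or range.

## Working session

There is one attempt and no reset: what is moved stays moved. The work goes in short steps, Python scripts to look and compute and a shell command to move; the robot and the scene stay as the last step left them, time stands still between calls to the robot, and variables do not carry over. Pictures are saved under pics/ and viewed, at most 13 in all, crops included, and the job is handed in when it is done.

```bash
mkdir -p pics
python3 - <<'E'
from cell import manip
import cv2,numpy as np
for n in("scene","top"):
    cv2.imwrite(f"pics/{n}0.png",manip.camera(n)); i=manip.camera_info(n); print(n,np.round(i["camera_matrix"],1).tolist(),np.round(i["R"],3).tolist(),np.round(i["t"],1).tolist())
print(manip.read_state())
E
```

```text
scene [[403.8, 0.0, 313.7], [0.0, 403.8, 200.5], [0.0, 0.0, 1.0]] [[0.452, 0.892, 0.013], [0.714, -0.353, -0.604], [-0.534, 0.282, -0.797]] [-340.9, -252.7, 1855.9]
top [[451.7, 0.0, 330.4], [0.0, 451.7, 194.7], [0.0, 0.0, 1.0]] [[0.019, -1.0, 0.001], [-0.984, -0.019, -0.179], [0.179, 0.003, -0.984]] [109.2, 506.0, 1686.1]
{'clock': 0.1, 'joints': array([-1.40661106e+00,  3.00440783e-01,  1.52152825e+00, -2.74947779e-05,
        1.32073992e+00, -6.66048906e-02]), 'qd': array([-0.00140457, -0.00092999, -0.00238216,  0.00013074,  0.00062775,
       -0.00029896]), 'effort': array([ 2.92861165e-03, -5.32645655e+01, -3.53282940e+01,  7.10223941e-02,
        2.34973856e-02, -5.89728961e-05]), 'eef_pos': array([ 125.75699732, -535.17132724,  204.92532034]), 'eef_rot': array([-3.14047706e+00, -4.77227367e-05,  2.30796948e-01]), 'wrist_force': array([-0.58749456,  0.79565856, -0.65322283]), 'moment': array([-0.0513663 , -0.02255843,  0.00181487]), 'finger_force': 0.0, 'finger_gap': 93.90870958120128}
```

View pics/scene0.png

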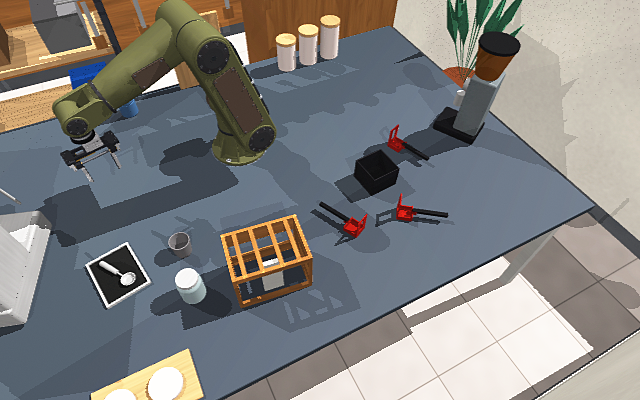

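View pics/top0.png

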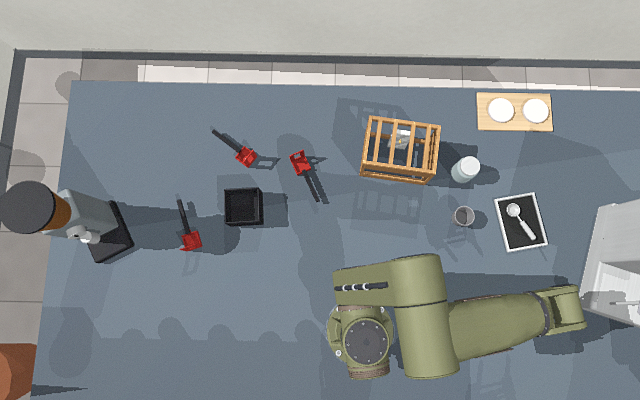

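The scene view shows three red caddies. In the top view, the one farthest to the robot's right is at (300,163), with its handle running to about (320,200). The cabinet is at (400,150) with its white strip on the far side, so its front faces the robot. Next I'll enlarge the caddy and cabinet.

```bash
cat > h.py <<'E'
import numpy as np,cv2
from cell import manip
def ray(n,uv):
    i=manip.camera_info(n);K,R,t=[np.array(i[k],float) for k in("camera_matrix","R","t")]
    return -R.T@t, R.T@np.linalg.inv(K)@np.array([uv[0],uv[1],1.])
def onz(n,uv,z):
    c,d=ray(n,uv); return c+d*(z-c[2])/d[2]
def tri(a,b):
    (c,d),(e,f)=ray("scene",a),ray("top",b)
    s=np.linalg.lstsq(np.c_[d,-f],e-c,rcond=None)[0]
    p,q=c+d*s[0],e+f*s[1]; return (p+q)/2,np.linalg.norm(p-q)
def proj(n,X):
    i=manip.camera_info(n);p=np.array(i["camera_matrix"])@(np.array(i["R"])@np.array(X,float)+np.array(i["t"]).ravel());return p[:2]/p[2]
E
python3 - <<'E'
import cv2,numpy as np
t=cv2.imread("pics/top0.png");s=cv2.imread("pics/scene0.png")
a=cv2.resize(t[105:215,280:450],None,fx=4.7,fy=4.7,interpolation=cv2.INTER_CUBIC);cv2.imwrite("pics/tc.png",a)
b=cv2.resize(s[190:310,215:375],None,fx=5,fy=5,interpolation=cv2.INTER_CUBIC);cv2.imwrite("pics/sc.png",b)
E
```

```text
(no output)
```

View pics/tc.png

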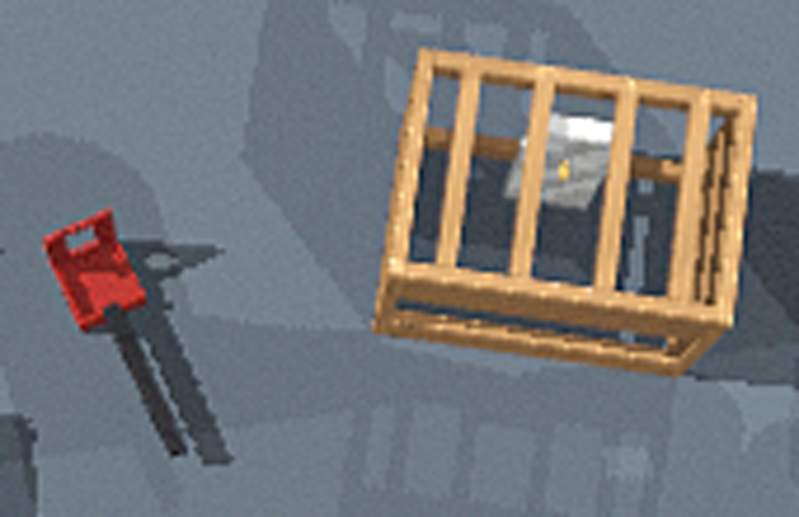

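View pics/sc.png

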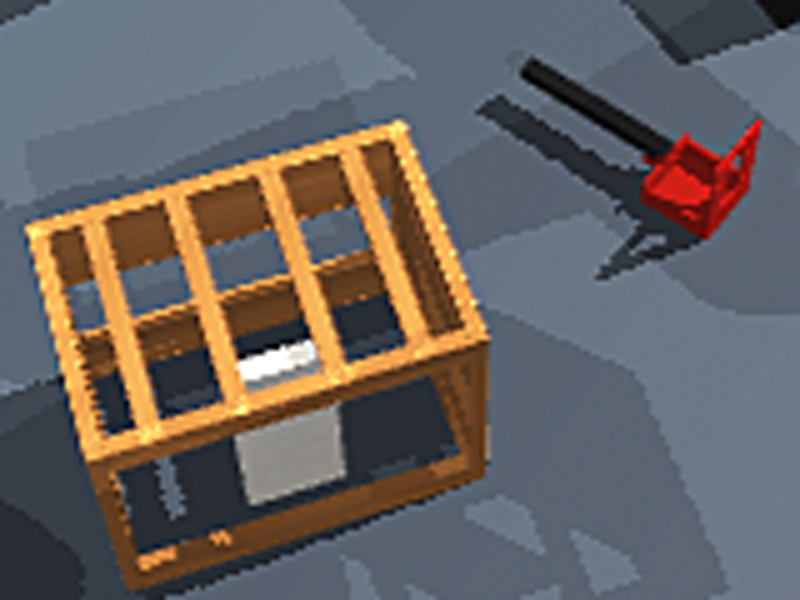

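The crops show these positions:
- **Top crop:** cabinet roof corners at (388,262), (733,325), (420,48) and (757,97), the brass hook at (563,168), and the handle running from (115,315) to (180,455).
- **Scene crop:** the matching roof corners at (402,124), (30,228), (487,338) and (95,460). The handle end is at about (528,68).

Run:
```python
from h import *
T=lambda x,y:(280+(x+.5)/4.7-.5,105+(y+.5)/4.7-.5)
S=lambda x,y:(215+(x+.5)/5-.5,190+(y+.5)/5-.5)
np.set_printoptions(precision=1,suppress=True)
C={}
for n,t,s in[("FL",(388,262),(402,124)),("FR",(733,325),(30,228)),("BL",(420,48),(487,338)),("BR",(757,97),(95,460)),("hend",(180,455),(528,68)),("plateTopR(-y)",(110,210),(760,122)) ]:
    p,e=tri(S(*s),T(*t)); print(n,p,e, "z202",onz("top",T(*t),202),onz("scene",S(*s),202))
    C[n]=(onz("top",T(*t),202)+onz("scene",S(*s),202))/2
# caddy handle mask in top: dark low pixels in the crop
for im,nm,box in[("pics/top0.png","top",(300,168,325,205)),("pics/scene0.png","scene",(315,198,352,224))]:
    im=cv2.imread(im); x0,y0,x1,y1=box; c=im[y0:y1,x0:x1].astype(int)
    m=(c.max(2)<48)&(c.max(2)-c.min(2)<14)
    k,l,st,ce=cv2.connectedComponentsWithStats(m.astype(np.uint8),connectivity=8)
    for i in range(1,k):
        if st[i,4]>15:
            ys,xs=np.where(l==i);P=np.c_[xs+x0,ys+y0].astype(np.float32)
            vx,vy,cx,cy=cv2.fitLine(P,cv2.DIST_L2,0,.01,.01).ravel();s=(P-[cx,cy])@[vx,vy]
            e0,e1=[np.array([cx,cy])+[vx*q,vy*q] for q in(s.min(),s.max())]
            print(nm,st[i],e0,e1,onz(nm,e0,40),onz(nm,e1,40),np.median(c[l==i],0))
            a,b=onz(nm,e0,38)[:2],onz(nm,e1,38)[:2];print(np.linalg.norm(a-b),np.degrees(np.arctan2(*(b-a)[::-1])))
    r=(cv2.imread("pics/%s0.png"%nm).astype(int));m=(r[...,2]>110)&(r[...,1]<60)
    k,l,st,ce=cv2.connectedComponentsWithStats(m.astype(np.uint8));print([(st[i].tolist(),ce[i].round(1).tolist()) for i in range(1,k) if st[i,4]>40])
```

```text
FL [598.6   7.1 207.7] 4.307027554361912 z202 [600.9   8.7 202. ] [594.2   6.7 202. ]
FR [ 558.5 -248.8  198.7] 2.8651858615260135 z202 [ 557.4 -249.4  202. ] [ 561.3 -247.6  202. ]
BL [769.2 -15.4 203.6] 1.9480859194060984 z202 [770.2 -14.6 202. ] [768.1 -15.9 202. ]
BR [ 736.5 -269.1  202.6] 4.959072775905505 z202 [ 736.  -271.7  202. ] [ 737.1 -266.8  202. ]
hend [479.3 167.3  32.7] 1.615194828420367 z202 [450.9 161.4 202. ] [589.9 105.9 202. ]
plateTopR(-y) [662.8 238.5 142.4] 35.057114029703364 z202 [637.3 218.8 202. ] [701.5 227.2 202. ]
[([236, 147, 21, 20, 201], [246.2, 156.4]), ([291, 156, 20, 19, 164], [300.1, 164.5]), ([180, 231, 22, 20, 271], [191.1, 241.1])]
scene [  4   4  30  19 147] [319.6 202.9] [347.1 219.5] [482.1 164.   40. ] [600.6 222.6  40. ] [26. 24. 26.]
132.3470685007628 26.329599399643406
scene [ 6 15 18 11 20] [320.9 213.1] [337.7 223.5] [528.7 145.6  40. ] [600.8 180.8  40. ] [43. 37. 34.]
80.36706346407017 26.006559084677008
[([388, 125, 17, 27, 180], [394.3, 140.4]), ([397, 194, 16, 25, 139], [402.8, 209.9]), ([344, 214, 23, 24, 199], [355.3, 225.3])]
```

Run:
```python
from h import *
T=lambda x,y:(280+(x+.5)/4.7-.5,105+(y+.5)/4.7-.5)
S=lambda x,y:(215+(x+.5)/5-.5,190+(y+.5)/5-.5)
np.set_printoptions(precision=1,suppress=True)
a,b=onz("top",T(180,453),37),onz("top",T(113,312),37);d=b-a
print("top handle",a,b,np.linalg.norm(d),np.degrees(np.arctan2(d[1],d[0])))
im=cv2.imread("pics/top0.png").astype(int)
for v in range(172,204,3): print(v,[ (u,int(im[v,u].max())) for u in range(300,328) if im[v,u].max()<50])
for z in(120,137,147,157): print("hook",z,onz("top",T(563,168),z))
print("strip top",onz("top",T(557,115),184),onz("top",T(614,121),184))
o=np.array([703.5,-136]);c=np.radians(-7.3);x=np.array([np.cos(c),np.sin(c)]);y=np.array([-x[1],x[0]])
p=onz("top",T(563,168),147)[:2]-o;print("hook in cab",p@x,p@y)
for n,t in(("jar",(465,170)),("cup",(464,215)),("kb",(243,208))):print(n,onz("top",t,80))
```

```text
top handle [480.  166.5  37. ] [597.2 224.8  37. ] 130.92127304447502 26.448627943407246
172 [(306, 49)]
175 []
178 [(308, 48)]
181 [(307, 49), (309, 49)]
184 []
187 []
190 []
193 [(312, 44)]
196 []
199 []
202 []
hook 120 [ 702.5 -135.9  120. ]
hook 137 [ 697.2 -133.3  137. ]
hook 147 [ 694.  -131.8  147. ]
hook 157 [ 690.9 -130.3  157. ]
strip top [ 724.8 -121.8  184. ] [ 720.9 -165.7  184. ]
hook in cab -9.915484027471178 2.9737120208177408
jar [ 602.8 -390.1   80. ]
cup [ 430.4 -380.5   80. ]
kb [440.8 444.3  80. ]
```

```bash
cat >> h.py <<'E'
from scipy.spatial.transform import Rotation as Ro
def tool(yaw,al): return Ro.from_euler("z",yaw,degrees=True)*Ro.from_euler("y",al,degrees=True)*Ro.from_euler("x",180,degrees=True)
def delta(p,R,p0=None,R0=None):
    s=manip.read_state(); p0=s["eef_pos"] if p0 is None else p0; R0=Ro.from_euler("xyz",s["eef_rot"]) if R0 is None else R0
    return np.r_[(np.array(p)-p0)/1000,np.degrees((R*R0.inv()).as_rotvec())]
E
python3 - <<'E'
from h import *
np.set_printoptions(precision=3,suppress=True)
T=lambda x,y:(280+(x+.5)/4.7-.5,105+(y+.5)/4.7-.5)
for q in((543,75),(520,275),(533,165)):print("mid slat",onz("top",T(*q),202))
for q in((505,165),(605,165)):print("strip edge at z~150?",onz("top",T(*q),150))
P=np.array([463.6,158.7,103]);G=np.array([508,181,16.5])
print(delta(P,tool(26.4,-30)))
print((G-P)/1000)
E
```

```text
mid slat [ 750.417 -108.66   202.   ]
mid slat [592.769 -90.395 202.   ]
mid slat [ 678.797 -100.627  202.   ]
strip edge at z~150? [694.662 -85.926 150.   ]
strip edge at z~150? [ 696.192 -164.243  150.   ]
[  0.338   0.694  -0.102  10.13  -28.304  12.857]
[ 0.044  0.022 -0.086]
```

```bash
for i in 1 2 3; do :; done
R='{"gripper":1,"dx":0.085,"dy":0.174,"dz":0,"wx":3.4,"wy":-9.4,"wz":4.3}'; : 
python3 -m inch '[{"gripper":1,"dx":0.085,"dy":0.174,"dz":0,"wx":3.4,"wy":-9.4,"wz":4.3},{"gripper":1,"dx":0.085,"dy":0.174,"dz":0,"wx":3.4,"wy":-9.4,"wz":4.3},{"gripper":1,"dx":0.085,"dy":0.174,"dz":0,"wx":3.4,"wy":-9.4,"wz":4.3},{"gripper":1,"dx":0.085,"dy":0.174,"dz":0,"wx":3.4,"wy":-9.4,"wz":4.3},{"gripper":1,"dx":0.085,"dy":0.174,"dz":0,"wx":3.4,"wy":-9.4,"wz":4.3}]'
python3 -m inch '[{"gripper":1,"dx":0.085,"dy":0.174,"dz":0,"wx":3.4,"wy":-9.4,"wz":4.3},{"gripper":1,"dx":0.085,"dy":0.174,"dz":0,"wx":3.4,"wy":-9.4,"wz":4.3},{"gripper":1,"dx":0.085,"dy":0.174,"dz":0,"wx":3.4,"wy":-9.4,"wz":4.3},{"gripper":1,"dx":0.085,"dy":0.174,"dz":0,"wx":3.4,"wy":-9.4,"wz":4.3},{"gripper":1,"dx":0.085,"dy":0.174,"dz":0,"wx":3.4,"wy":-9.4,"wz":4.3}]'
python3 -m inch '[{"gripper":1,"dx":0.085,"dy":0.174,"dz":0,"wx":3.4,"wy":-9.4,"wz":4.3},{"gripper":1,"dx":0.085,"dy":0.174,"dz":0,"wx":3.4,"wy":-9.4,"wz":4.3},{"gripper":1,"dx":0.085,"dy":0.174,"dz":0,"wx":3.4,"wy":-9.4,"wz":4.3},{"gripper":1,"dx":0.085,"dy":0.174,"dz":0,"wx":3.4,"wy":-9.4,"wz":4.3},{"gripper":1,"dx":0.085,"dy":0.174,"dz":0,"wx":3.4,"wy":-9.4,"wz":4.3}]'
python3 - <<'E'
from h import *
np.set_printoptions(precision=4,suppress=True)
print(delta([463.6,158.7,103],tool(26.4,-30)))
E
```

```text
clock: 0.52
eef_pos: [211.3, -358.6, 205.1]
eef_rot: [-3.127, -0.174, 0.305]
wrist_force: [0.3, -0.3, -0.1]
finger_gap: 94.0
finger_force: 0.0
clock: 0.93
eef_pos: [296.1, -184.8, 205.2]
eef_rot: [-3.126, -0.349, 0.38]
wrist_force: [0.2, -0.5, 0.1]
finger_gap: 94.0
finger_force: 0.0
clock: 1.35
eef_pos: [379.1, -16.6, 205.6]
eef_rot: [-3.142, -0.523, 0.46]
wrist_force: [0.4, -0.7, -0.3]
finger_gap: 93.9
finger_force: 0.0
[ 0.0845  0.1753 -0.1026  0.021  -0.0424  0.0188]
```

```bash
python3 -m inch '[{"gripper":1,"dx":0.017,"dy":0.035,"dz":-0.01},{"gripper":1,"dx":0.034,"dy":0.07,"dz":-0.02},{"gripper":1,"dx":0.051,"dy":0.105,"dz":-0.03},{"gripper":1,"dx":0.068,"dy":0.14,"dz":-0.04},{"gripper":1,"dx":0.082,"dy":0.17,"dz":-0.05}]'
python3 -m inch '[{"gripper":1,"dz":-0.02},{"gripper":1,"dz":-0.04},{"gripper":1,"dz":-0.052},{"gripper":1,"dz":-0.052},{"gripper":1,"dz":-0.052}]'
python3 - <<'E'
from h import *
np.set_printoptions(precision=4,suppress=True)
print(delta([508,181,16.5],tool(26.4,-30)))
a=manip.camera("top");b=manip.camera("scene")
cv2.imwrite("pics/a1.png",np.vstack([cv2.resize(a[120:220,270:470],(800,400)),cv2.resize(b[180:230,300:400],(400,200)).repeat(1,0) if 0 else cv2.resize(b[180:230,280:480],(800,200))]))
E
```

```text
[ 0.1289  0.1976 -0.1891  0.021  -0.0424  0.0188]validation failed for argument at $[0]...
validation failed for argument at $[0]...
```

View pics/a1.png

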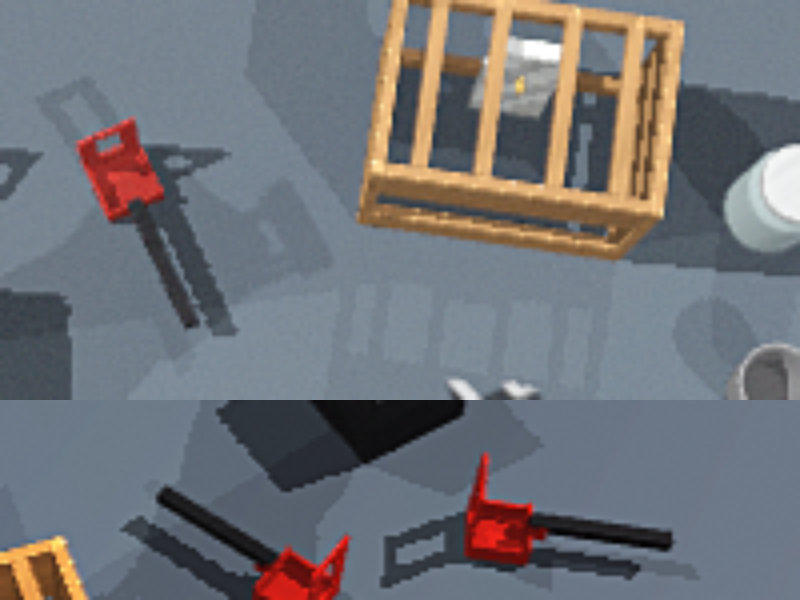

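Those two rows were refused because every field has to be present, so the arm hasn't moved. The picture shows the caddy undisturbed, with its handle running from (140,205) to (190,325) in this crop, and the gripper still off to the lower right. I'll send the moves again with full rows.

```bash
python3 -m inch '[{"gripper":1,"dx":0.017,"dy":0.035,"dz":-0.01,"wx":0,"wy":0,"wz":0},{"gripper":1,"dx":0.034,"dy":0.07,"dz":-0.02,"wx":0,"wy":0,"wz":0},{"gripper":1,"dx":0.051,"dy":0.105,"dz":-0.03,"wx":0,"wy":0,"wz":0},{"gripper":1,"dx":0.068,"dy":0.14,"dz":-0.04,"wx":0,"wy":0,"wz":0},{"gripper":1,"dx":0.082,"dy":0.17,"dz":-0.05,"wx":0,"wy":0,"wz":0}]'
python3 -m inch '[{"gripper":1,"dx":0,"dy":0,"dz":-0.02,"wx":0,"wy":0,"wz":0},{"gripper":1,"dx":0,"dy":0,"dz":-0.04,"wx":0,"wy":0,"wz":0},{"gripper":1,"dx":0,"dy":0,"dz":-0.052,"wx":0,"wy":0,"wz":0},{"gripper":1,"dx":0,"dy":0,"dz":-0.052,"wx":0,"wy":0,"wz":0},{"gripper":1,"dx":0,"dy":0,"dz":-0.052,"wx":0,"wy":0,"wz":0}]'
python3 - <<'E'
from h import *
np.set_printoptions(precision=4,suppress=True)
print(delta([508,181,16.5],tool(26.4,-30)))
E
```

```text
clock: 1.87
eef_pos: [461.5, 153.7, 154.9]
eef_rot: [-3.141, -0.522, 0.461]
wrist_force: [1.1, -1.0, 1.0]
finger_gap: 94.1
finger_force: 0.0
clock: 2.28
eef_pos: [460.7, 151.2, 103.1]
eef_rot: [-3.141, -0.52, 0.46]
wrist_force: [0.6, 0.6, 0.2]
finger_gap: 94.0
finger_force: 0.0
[ 0.0473  0.0298 -0.0866  0.0474 -0.2081  0.0182]
```

```bash
python3 -m inch '[{"gripper":1,"dx":0.012,"dy":0.013,"dz":-0.017,"wx":0,"wy":0,"wz":0},{"gripper":1,"dx":0.021,"dy":0.017,"dz":-0.034,"wx":0,"wy":0,"wz":0},{"gripper":1,"dx":0.03,"dy":0.021,"dz":-0.051,"wx":0,"wy":0,"wz":0},{"gripper":1,"dx":0.039,"dy":0.026,"dz":-0.07,"wx":0,"wy":0,"wz":0},{"gripper":1,"dx":0.047,"dy":0.03,"dz":-0.0865,"wx":0,"wy":0,"wz":0}]'
python3 -m inch '[{"gripper":0.6,"dx":0,"dy":0,"dz":0,"wx":0,"wy":0,"wz":0},{"gripper":0.4,"dx":0,"dy":0,"dz":0,"wx":0,"wy":0,"wz":0},{"gripper":0.3,"dx":0,"dy":0,"dz":0,"wx":0,"wy":0,"wz":0},{"gripper":0.26,"dx":0,"dy":0,"dz":0,"wx":0,"wy":0,"wz":0},{"gripper":0.26,"dx":0,"dy":0,"dz":0,"wx":0,"wy":0,"wz":0}]' 5
python3 - <<'E'
from h import *
np.set_printoptions(precision=4,suppress=True)
print(delta([508,181,16.5],tool(26.4,-30)))
a=manip.camera("top");b=manip.camera("scene")
cv2.imwrite("pics/a2.png",np.vstack([cv2.resize(a[140:215,280:380],(800,600))[:600:2,::1],cv2.resize(b[185:230,300:420],(800,300))]))
E
```

```text
clock: 2.7
eef_pos: [509.1, 181.7, 17.2]
eef_rot: [-3.141, -0.523, 0.46]
wrist_force: [-0.2, 0.5, 0.5]
finger_gap: 94.3
finger_force: 0.0
clock: 3.12
eef_pos: [508.1, 181.7, 18.2]
eef_rot: [-3.141, -0.523, 0.461]
wrist_force: [-0.2, 0.4, 0.8]
finger_gap: 63.8
finger_force: 0.0
[-0.0001 -0.0007 -0.0017 -0.0005 -0.022  -0.0141]
```

View pics/a2.png

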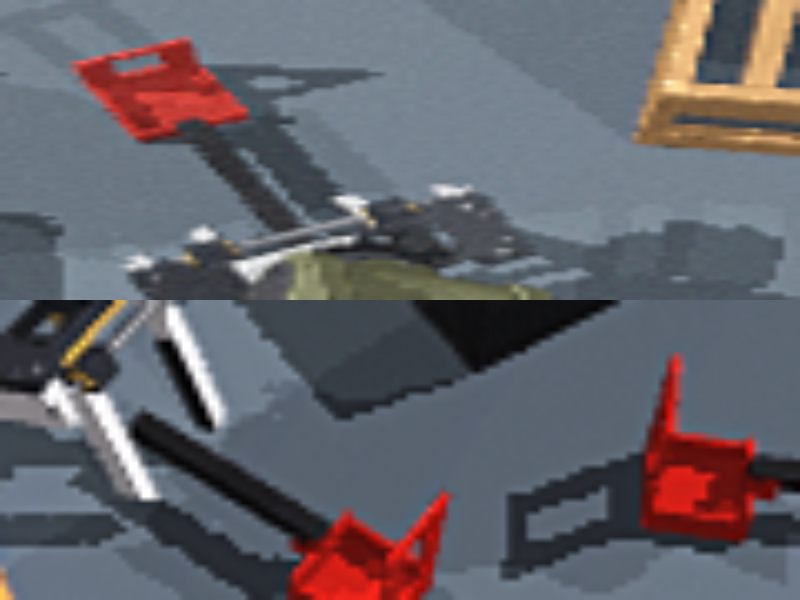

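The scene half of the crop shows the open fingers on either side of the handle, whose end is at (140,425). I'll close gently and then grip hard.

```bash
python3 -m inch '[{"gripper":0.1,"dx":0,"dy":0,"dz":0,"wx":0,"wy":0,"wz":0},{"gripper":0.1,"dx":0,"dy":0,"dz":0,"wx":0,"wy":0,"wz":0},{"gripper":0.1,"dx":0,"dy":0,"dz":0,"wx":0,"wy":0,"wz":0},{"gripper":0.1,"dx":0,"dy":0,"dz":0,"wx":0,"wy":0,"wz":0},{"gripper":0.1,"dx":0,"dy":0,"dz":0,"wx":0,"wy":0,"wz":0}]' 5
python3 -m inch '[{"gripper":0,"dx":0,"dy":0,"dz":0,"wx":0,"wy":0,"wz":0},{"gripper":0,"dx":0,"dy":0,"dz":0,"wx":0,"wy":0,"wz":0},{"gripper":0,"dx":0,"dy":0,"dz":0,"wx":0,"wy":0,"wz":0},{"gripper":0,"dx":0,"dy":0,"dz":0,"wx":0,"wy":0,"wz":0},{"gripper":0,"dx":0,"dy":0,"dz":0,"wx":0,"wy":0,"wz":0}]' 15
python3 -m inch '[{"gripper":0,"dx":0,"dy":0,"dz":0,"wx":0,"wy":0,"wz":0},{"gripper":0,"dx":0,"dy":0,"dz":0,"wx":0,"wy":0,"wz":0},{"gripper":0,"dx":0,"dy":0,"dz":0,"wx":0,"wy":0,"wz":0},{"gripper":0,"dx":0,"dy":0,"dz":0,"wx":0,"wy":0,"wz":0},{"gripper":0,"dx":0,"dy":0,"dz":0,"wx":0,"wy":0,"wz":0}]' 55
```

```text
clock: 3.63
eef_pos: [507.8, 181.8, 16.8]
eef_rot: [-3.141, -0.521, 0.461]
wrist_force: [0.2, -1.0, -0.4]
finger_gap: 22.5
finger_force: 0.0
clock: 4.05
eef_pos: [507.8, 181.8, 16.8]
eef_rot: [-3.141, -0.521, 0.461]
wrist_force: [0.7, -0.6, -0.2]
finger_gap: 15.6
finger_force: 15.0
clock: 4.47
eef_pos: [507.8, 181.8, 16.9]
eef_rot: [-3.141, -0.521, 0.461]
wrist_force: [0.8, -1.1, -1.2]
finger_gap: 15.4
finger_force: 55.0
```

```bash
cat > plan.py <<'E'
from h import *
# caddy profile (x,z) boundary samples
def rect(x0,x1,z0,z1):
    u=np.linspace(x0,x1,40);v=np.linspace(z0,z1,40)
    return np.r_[np.c_[u,0*u+z0],np.c_[u,0*u+z1],np.c_[0*v+x0,v],np.c_[0*v+x1,v]]
P=np.r_[rect(-4,0,0,95),rect(-62,-4,0,26),rect(-76,-58,16,40),rect(-197,-58,26,40)]
def clear(X,Z,th):
    t=np.radians(th);Q=np.c_[P[:,0]*np.cos(t)+P[:,1]*np.sin(t)+X,-P[:,0]*np.sin(t)+P[:,1]*np.cos(t)+Z]
    d=1e9
    for a,b,c,e in((-126,-114,0,50),(-126,-114,132,202),(-126,60,190,202),(-18,12,6,184)):  # sill, header, roof, hook zone worst
        dx=np.maximum(np.maximum(a-Q[:,0],Q[:,0]-b),0);dz=np.maximum(np.maximum(c-Q[:,1],Q[:,1]-e),0)
        d=min(d,np.hypot(dx,dz).min())
    return d
E
python3 - <<'E'
from plan import *
W=[(-240,58,48),(-115,57,48),(-100,57,44),(-85,59,30),(-70,63,15),(-60,66,0),(-45,78,0)]
for a,b in zip(W,W[1:]):
    print(a,b,[round(clear(*(np.array(a)*(1-k)+np.array(b)*k)),1) for k in np.linspace(0,1,9)])
E
```

```text
(-240, 58, 48) (-115, 57, 48) [np.float64(44.6), np.float64(29.7), np.float64(16.2), np.float64(7.8), np.float64(9.1), np.float64(19.4), np.float64(18.9), np.float64(8.5), np.float64(2.0)]
(-115, 57, 48) (-100, 57, 44) [np.float64(2.0), np.float64(1.2), np.float64(0.4), np.float64(0.0), np.float64(0.0), np.float64(0.0), np.float64(0.0), np.float64(0.0), np.float64(0.0)]
(-100, 57, 44) (-85, 59, 30) [np.float64(0.0), np.float64(0.0), np.float64(0.0), np.float64(0.0), np.float64(0.0), np.float64(0.0), np.float64(0.8), np.float64(1.7), np.float64(2.7)]
(-85, 59, 30) (-70, 63, 15) [np.float64(2.7), np.float64(3.7), np.float64(4.8), np.float64(5.9), np.float64(7.0), np.float64(8.2), np.float64(9.5), np.float64(10.8), np.float64(12.2)]
(-70, 63, 15) (-60, 66, 0) [np.float64(12.2), np.float64(13.8), np.float64(15.5), np.float64(17.2), np.float64(19.0), np.float64(19.7), np.float64(18.6), np.float64(17.4), np.float64(16.0)]
(-60, 66, 0) (-45, 78, 0) [np.float64(16.0), np.float64(17.5), np.float64(19.0), np.float64(20.5), np.float64(20.0), np.float64(18.5), np.float64(17.0), np.float64(15.5), np.float64(14.0)]
```

Run:
```python
from plan import *
import heapq
Xs=np.arange(-240,-44,5);Zs=np.arange(52,84,2);Ts=np.arange(0,60,3)
C=np.array([[[clear(x,z,t) for t in Ts] for z in Zs] for x in Xs])
C=np.minimum(C,10)
best={};g=(len(Xs)-1,list(Zs).index(70),0)
h=[]
for i in range(len(Zs)):
    for j in range(len(Ts)):
        h.append((-C[0,i,j],0,(0,i,j),None))
heapq.heapify(h)
# lexicographic: bottleneck then path length
while h:
    c,n,s,p=heapq.heappop(h)
    if s in best: continue
    best[s]=p
    if s==g: print("bottleneck",-c);break
    for dx in(0,1):
      for dz in(-1,0,1):
        for dt in(-1,0,1):
          q=(s[0]+dx,s[1]+dz,s[2]+dt)
          if q[0]<len(Xs) and 0<=q[1]<len(Zs) and 0<=q[2]<len(Ts) and q not in best:
            heapq.heappush(h,(max(c,-C[q]),n+1+.3*(abs(dz)+abs(dt)),q,s))
path=[g]
while best[path[-1]]: path.append(best[path[-1]])
for s in path[::-1]:print((int(Xs[s[0]]),int(Zs[s[1]]),int(Ts[s[2]])),round(float(C[s]),1),end=" ")
```

```text
bottleneck 10.0
(-240, 66, 57) 10.0 (-235, 66, 57) 10.0 (-230, 66, 57) 10.0 (-225, 66, 57) 10.0 (-220, 66, 57) 10.0 (-215, 66, 57) 10.0 (-210, 66, 57) 10.0 (-205, 66, 57) 10.0 (-200, 66, 57) 10.0 (-195, 66, 57) 10.0 (-190, 66, 57) 10.0 (-185, 66, 57) 10.0 (-180, 66, 54) 10.0 (-175, 66, 54) 10.0 (-170, 66, 51) 10.0 (-165, 66, 48) 10.0 (-160, 66, 45) 10.0 (-155, 66, 45) 10.0 (-150, 66, 42) 10.0 (-145, 66, 39) 10.0 (-140, 66, 36) 10.0 (-135, 66, 33) 10.0 (-130, 66, 30) 10.0 (-125, 66, 27) 10.0 (-120, 66, 24) 10.0 (-115, 66, 21) 10.0 (-110, 66, 18) 10.0 (-105, 66, 18) 10.0 (-100, 66, 18) 10.0 (-95, 66, 15) 10.0 (-90, 66, 12) 10.0 (-85, 66, 9) 10.0 (-80, 66, 6) 10.0 (-75, 66, 3) 10.0 (-70, 66, 0) 10.0 (-65, 66, 0) 10.0 (-60, 66, 0) 10.0 (-55, 66, 0) 10.0 (-50, 68, 0) 10.0 (-45, 70, 0) 10.0
```

```bash
python3 -m inch '[{"gripper":0,"dx":0,"dy":0,"dz":0.01,"wx":0,"wy":0,"wz":0},{"gripper":0,"dx":0,"dy":0,"dz":0.02,"wx":0,"wy":0,"wz":0},{"gripper":0,"dx":0,"dy":0,"dz":0.035,"wx":0,"wy":0,"wz":0},{"gripper":0,"dx":0,"dy":0,"dz":0.05,"wx":0,"wy":0,"wz":0},{"gripper":0,"dx":0,"dy":0,"dz":0.06,"wx":0,"wy":0,"wz":0}]'
python3 -m inch '[{"gripper":0,"dx":0,"dy":0,"dz":0.02,"wx":0,"wy":0,"wz":0},{"gripper":0,"dx":0,"dy":0,"dz":0.04,"wx":0,"wy":0,"wz":0},{"gripper":0,"dx":0,"dy":0,"dz":0.06,"wx":0,"wy":0,"wz":0},{"gripper":0,"dx":0,"dy":0,"dz":0.06,"wx":0,"wy":0,"wz":0},{"gripper":0,"dx":0,"dy":0,"dz":0.06,"wx":0,"wy":0,"wz":0}]'
python3 - <<'E'
from h import *
a=manip.camera("top");b=manip.camera("scene")
cv2.imwrite("pics/a3.png",np.vstack([cv2.resize(a[120:220,270:470],(800,400))[::1],cv2.resize(b[160:235,300:460],(800,375))])[:600*2])
cv2.imwrite("pics/a3.png",cv2.resize(cv2.imread("pics/a3.png"),(640,600)))
cv2.imwrite("pics/t3.png",a);cv2.imwrite("pics/s3.png",b)
E
```

```text
clock: 4.88
eef_pos: [507.7, 181.8, 77.7]
eef_rot: [-3.141, -0.521, 0.461]
wrist_force: [-0.3, 0.6, -1.7]
finger_gap: 15.3
finger_force: 55.0
clock: 5.3
eef_pos: [507.7, 181.8, 136.9]
eef_rot: [-3.141, -0.522, 0.461]
wrist_force: [-0.7, 0.6, -2.7]
finger_gap: 15.6
finger_force: 55.0
```

View pics/a3.png

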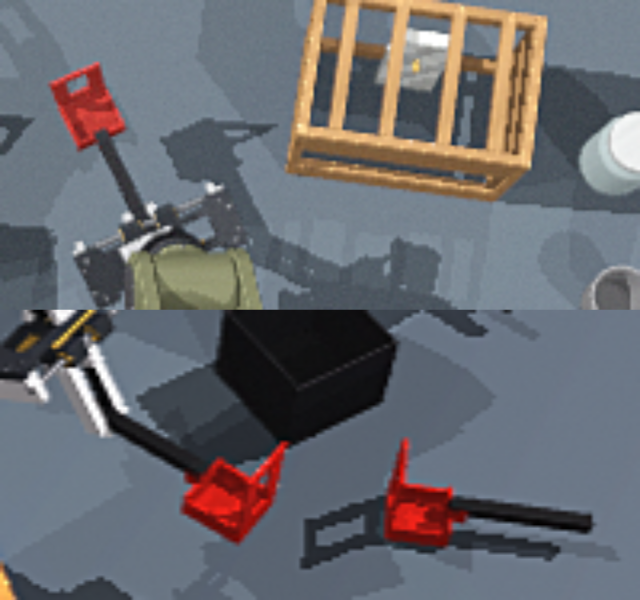

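The lift shows the caddy held clear of the counter, with the plate's top corners at about (58,82) and (100,63) in the top half. I'll check for droop against the pose expected from a rigid lift.

Run:
```python
from h import *
np.set_printoptions(precision=1,suppress=True)
s=manip.read_state();Rt=Ro.from_euler("xyz",s["eef_rot"]);grip=s["eef_pos"]-19*Rt.apply([0,0,1])
print("grip",grip)
im={n:cv2.imread(f"pics/{n[0]}3.png").astype(int) for n in("top","scene")}
for th in(-8,-4,0,4):
    Rc=Ro.from_euler("zy",[26.4,th],degrees=True)
    f=lambda p:grip+Rc.apply(np.array(p)-[-175,0,33])
    print(th,[(n,proj(n,f(p))) for n in("top","scene") for p in((0,30,95),(0,-30,95),(-62,-30,26),(0,-30,0))])
for n,roi in(("top",(280,130,312,170)),("scene",(340,185,375,225))):
    x0,y0,x1,y1=roi;c=im[n][y0:y1,x0:x1];m=((c[...,2]>90)&(c[...,1]<60)).astype(np.uint8)
    k,l,st,ce=cv2.connectedComponentsWithStats(m);b=1+np.argmax(st[1:,4]);ys,xs=np.where(l==b)
    H=cv2.convexHull(np.c_[xs+x0,ys+y0].astype(np.int32));print(n,cv2.approxPolyDP(H,1.5,True)[:,0].tolist())
```

```text
grip [498.6 177.4 151.8]
-8 [('top', array([284.2, 147.9])), ('top', array([299.8, 140.6])), ('top', array([308.4, 159. ])), ('top', array([301.6, 144.7])), ('scene', array([370.7, 188.6])), ('scene', array([361.5, 198.8])), ('scene', array([346.2, 205.3])), ('scene', array([360.6, 217.3]))]
-4 [('top', array([284.5, 147.2])), ('top', array([300.1, 140. ])), ('top', array([308.5, 159.4])), ('top', array([301.8, 145.9])), ('scene', array([371.2, 191.4])), ('scene', array([362. , 201.9])), ('scene', array([346.1, 206.7])), ('scene', array([360.1, 219. ]))]
0 [('top', array([284.9, 146.7])), ('top', array([300.4, 139.7])), ('top', array([308.6, 160.1])), ('top', array([302. , 147.3])), ('scene', array([371.5, 194. ])), ('scene', array([362.3, 204.9])), ('scene', array([345.9, 207.9])), ('scene', array([359.5, 220.5]))]
4 [('top', array([285.2, 146.4])), ('top', array([300.6, 139.7])), ('top', array([308.7, 160.8])), ('top', array([302.2, 148.9])), ('scene', array([371.7, 196.6])), ('scene', array([362.5, 207.8])), ('scene', array([345.6, 209.1])), ('scene', array([358.8, 221.8]))]
top [[300, 165], [294, 166], [286, 148], [300, 141], [305, 154]]
scene [[371, 194], [367, 210], [359, 220], [345, 211], [346, 202]]
```

```bash
cat >> h.py <<'E'
O=np.array([703.5,-136,0.]);YC=-7.3;RC=Ro.from_euler("z",YC,degrees=True)
G0=np.array([-175,0,33.]);RG=tool(0,-30)   # tool in caddy frame
def tcp_from_caddy(p,Rc): R=Rc*RG; return p+Rc.apply(G0)+19*R.apply([0,0,1]),R
def cab(X,Y,Z,th,yaw=0): # caddy pose in cabinet -> tcp
    return tcp_from_caddy(O+RC.apply([X,Y,Z]),RC*Ro.from_euler("zy",[yaw,th],degrees=True))
def now(): # caddy pose in the cabinet frame, assuming rigid grasp
    s=manip.read_state();Rc=Ro.from_euler("xyz",s["eef_rot"])*RG.inv()
    p=s["eef_pos"]-19*(Rc*RG).apply([0,0,1])-Rc.apply(G0)
    return RC.inv().apply(p-O),(RC.inv()*Rc).as_euler("zyx",degrees=True)
def legs(*poses):
    p0=R0=None
    for q in poses:
        p,R=q; print(np.round(delta(p,R,p0,R0),4).tolist()); p0,R0=p,R
E
python3 - <<'E'
from h import *
print(now())
Rc=Ro.from_euler("zy",[26.4,57],degrees=True)
A=(np.array([385,150,215])+19*(Rc*RG).apply([0,0,1]),Rc*RG)
legs(A,cab(-290,3,66,57),cab(-240,3,66,57))
E
```

```text
(array([-97.62849915, 382.01966257, 118.05186958]), array([33.73647407,  0.23687963, -0.08497441]))
[-0.1312, -0.0274, 0.0636, 0.0315, 56.7542, -0.0601]
[-0.0352, -0.2407, 0.0149, -22.1701, 1.4142, -21.587]
[0.0496, -0.0064, 0.0, 0.0, 0.0, 0.0]
```

```bash
sed -i 's/from_euler("zy"/from_euler("ZY"/; s/as_euler("zyx"/as_euler("ZYX"/' h.py
python3 - <<'E'
from h import *
print(now())
Rc=Ro.from_euler("ZY",[26.4,57],degrees=True)
A=(np.array([385,150,215])+19*(Rc*RG).apply([0,0,1]),Rc*RG)
legs(A,cab(-290,3,66,57),cab(-240,3,66,57))
E
```

```text
(array([-97.62849915, 382.01966257, 118.05186958]), array([33.73642817,  0.24418179,  0.06089206]))
[-0.1298, -0.0355, 0.0628, -25.3017, 50.804, -0.003]
[-0.0367, -0.2327, 0.0157, 0.0, -0.0, -33.7]
[0.0496, -0.0064, 0.0, 0.0, 0.0, 0.0]
```

```bash
python3 -m inch '[{"gripper":0,"dx":-0.009,"dy":-0.0024,"dz":0.0042,"wx":-1.7,"wy":3.4,"wz":0},{"gripper":0,"dx":-0.0175,"dy":-0.0047,"dz":0.0084,"wx":-3.4,"wy":6.8,"wz":0},{"gripper":0,"dx":-0.026,"dy":-0.007,"dz":0.0126,"wx":-5.1,"wy":10.2,"wz":0},{"gripper":0,"dx":-0.0345,"dy":-0.0094,"dz":0.0168,"wx":-6.8,"wy":13.6,"wz":0},{"gripper":0,"dx":-0.0433,"dy":-0.0118,"dz":0.021,"wx":-8.43,"wy":16.93,"wz":0}]'
python3 -m inch '[{"gripper":0,"dx":-0.009,"dy":-0.0024,"dz":0.0042,"wx":-1.7,"wy":3.4,"wz":0},{"gripper":0,"dx":-0.0175,"dy":-0.0047,"dz":0.0084,"wx":-3.4,"wy":6.8,"wz":0},{"gripper":0,"dx":-0.026,"dy":-0.007,"dz":0.0126,"wx":-5.1,"wy":10.2,"wz":0},{"gripper":0,"dx":-0.0345,"dy":-0.0094,"dz":0.0168,"wx":-6.8,"wy":13.6,"wz":0},{"gripper":0,"dx":-0.0433,"dy":-0.0118,"dz":0.021,"wx":-8.43,"wy":16.93,"wz":0}]'
python3 -m inch '[{"gripper":0,"dx":-0.009,"dy":-0.0024,"dz":0.0042,"wx":-1.7,"wy":3.4,"wz":0},{"gripper":0,"dx":-0.0175,"dy":-0.0047,"dz":0.0084,"wx":-3.4,"wy":6.8,"wz":0},{"gripper":0,"dx":-0.026,"dy":-0.007,"dz":0.0126,"wx":-5.1,"wy":10.2,"wz":0},{"gripper":0,"dx":-0.0345,"dy":-0.0094,"dz":0.0168,"wx":-6.8,"wy":13.6,"wz":0},{"gripper":0,"dx":-0.0433,"dy":-0.0118,"dz":0.021,"wx":-8.43,"wy":16.93,"wz":0}]'
python3 - <<'E'
from h import *
print(now())
legs(cab(-290,3,66,57))
E
```

```text
clock: 5.82
eef_pos: [463.6, 169.8, 156.7]
eef_rot: [-3.141, -0.186, 0.461]
wrist_force: [-1.1, 0.2, -1.5]
finger_gap: 15.1
finger_force: 55.0
clock: 6.23
eef_pos: [420.5, 158.2, 177.7]
eef_rot: [-3.141, 0.144, 0.462]
wrist_force: [-0.3, -0.3, -2.5]
finger_gap: 16.0
finger_force: 55.0
clock: 6.65
eef_pos: [377.4, 146.5, 198.7]
eef_rot: [-3.141, 0.474, 0.462]
wrist_force: [-0.8, 0.5, -1.9]
finger_gap: 15.7
finger_force: 55.0
(array([-296.32698049,  280.99045849,   50.70305006]), array([33.81937265, 57.14250282,  0.08343377]))
[-0.0368, -0.2329, 0.0151, -0.0212, -0.1502, -33.7493]
```

```bash
python3 -m inch '[{"gripper":0,"dx":-0.004,"dy":-0.023,"dz":0.0015,"wx":0,"wy":0,"wz":-3.4},{"gripper":0,"dx":-0.008,"dy":-0.046,"dz":0.003,"wx":0,"wy":0,"wz":-6.8},{"gripper":0,"dx":-0.012,"dy":-0.07,"dz":0.0045,"wx":0,"wy":0,"wz":-10.2},{"gripper":0,"dx":-0.015,"dy":-0.093,"dz":0.006,"wx":0,"wy":0,"wz":-13.5},{"gripper":0,"dx":-0.0184,"dy":-0.1165,"dz":0.0076,"wx":0,"wy":0,"wz":-16.87}]'
python3 -m inch '[{"gripper":0,"dx":-0.004,"dy":-0.023,"dz":0.0015,"wx":0,"wy":0,"wz":-3.4},{"gripper":0,"dx":-0.008,"dy":-0.046,"dz":0.003,"wx":0,"wy":0,"wz":-6.8},{"gripper":0,"dx":-0.012,"dy":-0.07,"dz":0.0045,"wx":0,"wy":0,"wz":-10.2},{"gripper":0,"dx":-0.015,"dy":-0.093,"dz":0.006,"wx":0,"wy":0,"wz":-13.5},{"gripper":0,"dx":-0.0184,"dy":-0.1165,"dz":0.0076,"wx":0,"wy":0,"wz":-16.87}]'
python3 -m inch '[{"gripper":0,"dx":0,"dy":0,"dz":0,"wx":0,"wy":0,"wz":0},{"gripper":0,"dx":0,"dy":0,"dz":0,"wx":0,"wy":0,"wz":0},{"gripper":0,"dx":0,"dy":0,"dz":0,"wx":0,"wy":0,"wz":0},{"gripper":0,"dx":0,"dy":0,"dz":0,"wx":0,"wy":0,"wz":0},{"gripper":0,"dx":0,"dy":0,"dz":0,"wx":0,"wy":0,"wz":0}]'
python3 - <<'E'
from h import *
print(now())
legs(cab(-240,3,66,57),cab(-185,3,66,57),cab(-140,3,66,36),cab(-110,3,66,18),cab(-70,3,66,0),cab(-45,3,72,0))
a=manip.camera("top");b=manip.camera("scene")
cv2.imwrite("pics/t4.png",a);cv2.imwrite("pics/s4.png",b)
c=np.hstack([cv2.resize(a[105:245,340:460],(514,600),interpolation=2),cv2.resize(b[180:310,210:320],(280,331),interpolation=2)[:0].reshape(-1,280,3) if 0 else np.zeros((600,6,3),np.uint8),cv2.resize(b[130:310,210:294],(280,600),interpolation=2)])
cv2.imwrite("pics/a4.png",c)
np.set_printoptions(precision=1,suppress=True)
s=manip.read_state();Rt=Ro.from_euler("xyz",s["eef_rot"]);Rc=Rt*RG.inv();g=s["eef_pos"]-19*Rt.apply([0,0,1])
for p in((0,30,95),(0,-30,95),(-2,0,95)):
    X=g+Rc.apply(np.array(p)-G0);print(p,X,proj("top",X),proj("scene",X))
E
```

```text
clock: 7.07
eef_pos: [359.0, 29.1, 206.1]
eef_rot: [-3.141, 0.471, 0.165]
wrist_force: [0.7, -0.5, -1.5]
finger_gap: 15.7
finger_force: 55.0
clock: 7.48
eef_pos: [340.7, -87.5, 213.8]
eef_rot: [-3.14, 0.47, -0.13]
wrist_force: [1.0, 0.4, -1.6]
finger_gap: 15.7
finger_force: 55.0
clock: 7.9
eef_pos: [341.2, -85.9, 214.7]
eef_rot: [-3.142, 0.469, -0.126]
wrist_force: [0.0, 0.8, -2.8]
finger_gap: 15.2
finger_force: 55.0
(array([-289.18126918,    3.7933565 ,   67.03702848]), array([8.99687070e-02, 5.68881803e+01, 1.75798988e-03]))
[0.049, -0.007, -0.0009, 0.0132, 0.111, -0.0885]
[0.0546, -0.007, 0.0, 0.0, 0.0, 0.0]
[-0.0029, 0.0004, -0.0371, -2.6684, -20.8298, -0.0]
[0.0019, -0.0002, -0.0438, -2.2872, -17.8541, 0.0]
[0.0266, -0.0034, -0.0503, -2.2872, -17.8541, -0.0]
[0.0248, -0.0032, 0.006, 0.0, 0.0, 0.0]
(0, 30, 95) [499.9 -76.  119.2] [383.5 193.2] [264.  216.8]
(0, -30, 95) [ 492.4 -135.5  119.2] [399.7 195.5] [247.9 221.2]
(-2, 0, 95) [ 495.1 -105.6  120.9] [391.6 194.6] [255.9 218.5]
```

View pics/a4.png

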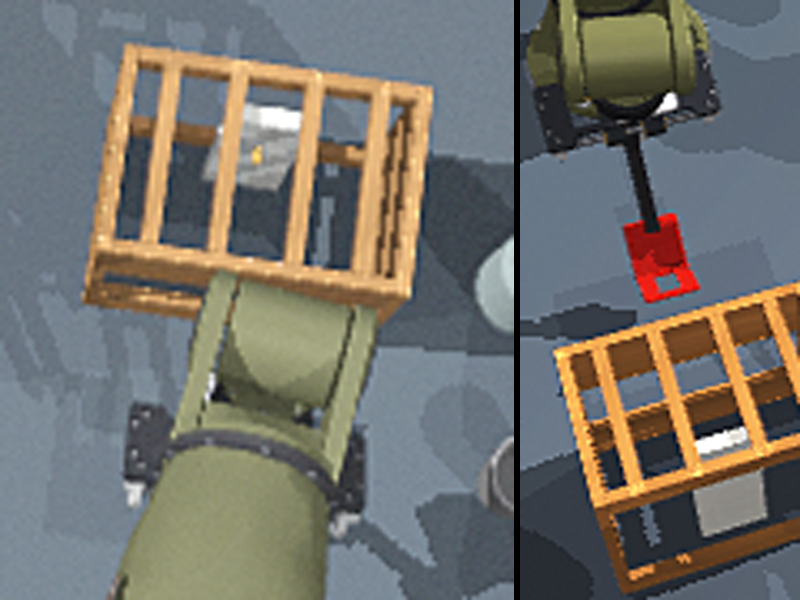

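The plate's top edge in the scene crop, about (645,300) to (698,290), matches the predicted pose, so the caddy hasn't slipped. I'll check the strip's centre from the scene view, then start the insertion.

```bash
python3 - <<'E'
from h import *
np.set_printoptions(precision=1,suppress=True)
s=cv2.imread("pics/s0.png") if 0 else cv2.imread("pics/scene0.png").astype(int)
m=((s.min(2)>140)&(s.max(2)-s.min(2)<25)).astype(np.uint8);m[:, :255]=0;m[:,290:]=0;m[:250]=0;m[300:]=0
ys,xs=np.where(m);print("scene strip px",cv2.approxPolyDP(cv2.convexHull(np.c_[xs,ys].astype(np.int32)),1,True)[:,0].tolist())
t=cv2.imread("pics/top0.png").astype(int)
m=((t.min(2)>135)&(t.max(2)-t.min(2)<30)).astype(np.uint8);m[:, :385]=0;m[:,415:]=0;m[:125]=0;m[152:]=0
ys,xs=np.where(m);H=cv2.approxPolyDP(cv2.convexHull(np.c_[xs,ys].astype(np.int32)),1,True)[:,0];print("top strip px",H.tolist())
c=lambda p:RC.inv().apply(p-O)
S=lambda x,y:(215+(x+.5)/5-.5,190+(y+.5)/5-.5)
for q in((250,505),(344,478)):print("scene bottom z6",c(onz("scene",S(*q),6)))
for q in((238,378),(318,358),(240,362),(316,342)):print("scene top z184",c(onz("scene",S(*q),184)))
b=t[...,0];y=(t[...,2]>150)&(t[...,0]<110)
ys,xs=np.where(y[135:146,393:404]);print("brass",xs+393,ys+135)
E
python3 -m inch '[{"gripper":0,"dx":0.01,"dy":-0.0014,"dz":0,"wx":0,"wy":0,"wz":0},{"gripper":0,"dx":0.02,"dy":-0.0028,"dz":0,"wx":0,"wy":0,"wz":0},{"gripper":0,"dx":0.03,"dy":-0.0042,"dz":0,"wx":0,"wy":0,"wz":0},{"gripper":0,"dx":0.04,"dy":-0.0056,"dz":0,"wx":0,"wy":0,"wz":0},{"gripper":0,"dx":0.049,"dy":-0.007,"dz":-0.001,"wx":0,"wy":0,"wz":0}]'
```

```text
scene strip px [[283, 284], [265, 290], [262, 277], [263, 262], [277, 258], [282, 275]]
top strip px [[409, 131], [409, 138], [404, 148], [388, 145], [392, 129]]
scene bottom z6 [ 17.2 -36.2   6. ]
scene bottom z6 [19.2 32.1  6. ]
scene top z184 [ 14.7 -27.9 184. ]
scene top z184 [ 17.6  24.  184. ]
scene top z184 [  4.1 -23.7 184. ]
scene top z184 [  6.1  26.1 184. ]
brass [399 400 399 400 399] [140 140 142 142 143]
clock: 8.42
eef_pos: [390.8, -93.4, 214.1]
eef_rot: [3.141, 0.468, -0.127]
wrist_force: [-0.1, 0.1, -2.3]
finger_gap: 15.7
finger_force: 55.0
```

```bash
python3 -m inch '[{"gripper":0,"dx":0.011,"dy":-0.0014,"dz":0,"wx":0,"wy":0,"wz":0},{"gripper":0,"dx":0.022,"dy":-0.0028,"dz":0,"wx":0,"wy":0,"wz":0},{"gripper":0,"dx":0.033,"dy":-0.0042,"dz":0,"wx":0,"wy":0,"wz":0},{"gripper":0,"dx":0.044,"dy":-0.0056,"dz":0,"wx":0,"wy":0,"wz":0},{"gripper":0,"dx":0.054,"dy":-0.007,"dz":0,"wx":0,"wy":0,"wz":0}]'
python3 - <<'E'
from h import *
from plan import clear
p,e=now();print(p,e)
legs(cab(-162,1,66,46.5),cab(-140,1,66,36),cab(-125,1,66,27),cab(-110,1,66,18),cab(-90,1,66,9),cab(-70,1,66,0))
# clearance with face offsets +-: tolerance check around the path
for q in((-185,66,57),(-162,66,46.5),(-140,66,36),(-125,66,27),(-110,66,18),(-90,66,9),(-70,66,0)): print(q,round(clear(*q),1))
E
```

```text
clock: 8.83
eef_pos: [444.9, -100.4, 213.8]
eef_rot: [3.141, 0.469, -0.127]
wrist_force: [-0.5, -0.9, -2.8]
finger_gap: 15.3
finger_force: 55.0
[-184.47509427    2.46837295   66.16670144] [-2.22227343e-03  5.68688836e+01 -2.67226946e-02]
[-0.003, -0.0011, -0.0164, -1.3013, -10.2869, -0.0188]
[-0.0002, 0.0, -0.0208, -1.3342, -10.4149, 0.0]
[-0.0008, 0.0001, -0.0208, -1.1436, -8.927, 0.0]
[0.0026, -0.0003, -0.023, -1.1436, -8.927, 0.0]
[0.0113, -0.0015, -0.0246, -1.1436, -8.927, -0.0]
[0.0152, -0.002, -0.0257, -1.1436, -8.927, 0.0]
(-185, 66, 57) 12.7
(-162, 66, 46.5) 10.8
(-140, 66, 36) 13.8
(-125, 66, 27) 16.0
(-110, 66, 18) 16.5
(-90, 66, 9) 19.6
(-70, 66, 0) 16.0
```

```bash
python3 -m inch '[{"gripper":0,"dx":-0.0006,"dy":-0.0002,"dz":-0.0033,"wx":-0.26,"wy":-2.06,"wz":0},{"gripper":0,"dx":-0.0012,"dy":-0.0004,"dz":-0.0066,"wx":-0.52,"wy":-4.1,"wz":0},{"gripper":0,"dx":-0.0018,"dy":-0.0006,"dz":-0.0099,"wx":-0.78,"wy":-6.17,"wz":0},{"gripper":0,"dx":-0.0024,"dy":-0.0008,"dz":-0.0131,"wx":-1.04,"wy":-8.23,"wz":0},{"gripper":0,"dx":-0.003,"dy":-0.001,"dz":-0.0164,"wx":-1.3,"wy":-10.29,"wz":0}]'
python3 -m inch '[{"gripper":0,"dx":0,"dy":0,"dz":-0.0042,"wx":-0.26,"wy":-2.08,"wz":0},{"gripper":0,"dx":0,"dy":0,"dz":-0.0083,"wx":-0.52,"wy":-4.17,"wz":0},{"gripper":0,"dx":0,"dy":0,"dz":-0.0125,"wx":-0.8,"wy":-6.25,"wz":0},{"gripper":0,"dx":0,"dy":0,"dz":-0.0166,"wx":-1.06,"wy":-8.33,"wz":0},{"gripper":0,"dx":-0.0002,"dy":0,"dz":-0.0208,"wx":-1.33,"wy":-10.41,"wz":0}]'
python3 -m inch '[{"gripper":0,"dx":0,"dy":0,"dz":-0.0042,"wx":-0.23,"wy":-1.79,"wz":0},{"gripper":0,"dx":0,"dy":0,"dz":-0.0083,"wx":-0.46,"wy":-3.57,"wz":0},{"gripper":0,"dx":0,"dy":0,"dz":-0.0125,"wx":-0.69,"wy":-5.36,"wz":0},{"gripper":0,"dx":0,"dy":0,"dz":-0.0166,"wx":-0.92,"wy":-7.14,"wz":0},{"gripper":0,"dx":-0.0008,"dy":0,"dz":-0.0208,"wx":-1.14,"wy":-8.93,"wz":0}]'
python3 -m inch '[{"gripper":0,"dx":0.0005,"dy":0,"dz":-0.0046,"wx":-0.23,"wy":-1.79,"wz":0},{"gripper":0,"dx":0.001,"dy":0,"dz":-0.0092,"wx":-0.46,"wy":-3.57,"wz":0},{"gripper":0,"dx":0.0016,"dy":0,"dz":-0.0138,"wx":-0.69,"wy":-5.36,"wz":0},{"gripper":0,"dx":0.002,"dy":0,"dz":-0.0184,"wx":-0.92,"wy":-7.14,"wz":0},{"gripper":0,"dx":0.0026,"dy":0,"dz":-0.023,"wx":-1.14,"wy":-8.93,"wz":0}]'
python3 - <<'E'
from h import *
p,e=now();print(p,e)
legs(cab(-90,1,66,9),cab(-70,1,66,0),cab(-45,1,72,0),cab(-30,1,80,0))
E
```

```text
clock: 9.25
eef_pos: [441.2, -101.3, 197.3]
eef_rot: [-3.141, 0.286, -0.127]
wrist_force: [0.9, -0.4, -3.0]
finger_gap: 15.3
finger_force: 55.0
clock: 9.67
eef_pos: [441.0, -101.3, 176.6]
eef_rot: [-3.141, 0.103, -0.127]
wrist_force: [-0.0, 0.1, -3.4]
finger_gap: 15.5
finger_force: 55.0
clock: 10.08
eef_pos: [440.2, -101.3, 155.8]
eef_rot: [-3.141, -0.054, -0.127]
wrist_force: [0.8, -0.5, -2.0]
finger_gap: 15.7
finger_force: 55.0
clock: 10.5
eef_pos: [442.7, -101.3, 132.8]
eef_rot: [-3.141, -0.211, -0.127]
wrist_force: [0.8, 0.4, -2.1]
finger_gap: 15.5
finger_force: 55.0
[-110.74281809    1.36443436   66.06961675] [ 0.02915648 17.92946669  0.02404227]
[0.0121, -0.0018, -0.0245, -1.1556, -8.8544, -0.0235]
[0.0152, -0.002, -0.0257, -1.1436, -8.927, 0.0]
[0.0248, -0.0032, 0.006, 0.0, 0.0, 0.0]
[0.0149, -0.0019, 0.008, 0.0, 0.0, 0.0]
```

```bash
python3 -m inch '[{"gripper":0,"dx":0.0024,"dy":-0.0004,"dz":-0.0049,"wx":-0.23,"wy":-1.77,"wz":0},{"gripper":0,"dx":0.0048,"dy":-0.0007,"dz":-0.0098,"wx":-0.46,"wy":-3.54,"wz":0},{"gripper":0,"dx":0.0073,"dy":-0.001,"dz":-0.0147,"wx":-0.69,"wy":-5.31,"wz":0},{"gripper":0,"dx":0.0097,"dy":-0.0014,"dz":-0.0196,"wx":-0.92,"wy":-7.08,"wz":0},{"gripper":0,"dx":0.0121,"dy":-0.0018,"dz":-0.0245,"wx":-1.15,"wy":-8.85,"wz":0}]'
python3 -m inch '[{"gripper":0,"dx":0.003,"dy":-0.0004,"dz":-0.0051,"wx":-0.23,"wy":-1.78,"wz":0},{"gripper":0,"dx":0.006,"dy":-0.0008,"dz":-0.0102,"wx":-0.46,"wy":-3.57,"wz":0},{"gripper":0,"dx":0.0091,"dy":-0.0012,"dz":-0.0154,"wx":-0.69,"wy":-5.36,"wz":0},{"gripper":0,"dx":0.0122,"dy":-0.0016,"dz":-0.0205,"wx":-0.92,"wy":-7.14,"wz":0},{"gripper":0,"dx":0.0152,"dy":-0.002,"dz":-0.0257,"wx":-1.14,"wy":-8.93,"wz":0}]'
python3 -m inch '[{"gripper":0,"dx":0.005,"dy":-0.0006,"dz":0.002,"wx":0,"wy":0,"wz":0},{"gripper":0,"dx":0.01,"dy":-0.0012,"dz":0.004,"wx":0,"wy":0,"wz":0},{"gripper":0,"dx":0.015,"dy":-0.0019,"dz":0.007,"wx":0,"wy":0,"wz":0},{"gripper":0,"dx":0.02,"dy":-0.0026,"dz":0.01,"wx":0,"wy":0,"wz":0},{"gripper":0,"dx":0.025,"dy":-0.0032,"dz":0.014,"wx":0,"wy":0,"wz":0}]'
python3 - <<'E'
from h import *
np.set_printoptions(precision=2,suppress=True)
p,e=now();print(p,e)
legs(cab(-35,1,80,0))
a=manip.camera("top");b=manip.camera("scene")
cv2.imwrite("pics/t5.png",a);cv2.imwrite("pics/s5.png",b)
c=np.hstack([cv2.resize(a[110:200,350:450],(440,396),interpolation=2),cv2.resize(b[210:300,215:315],(360,396),interpolation=2)])
cv2.imwrite("pics/a5.png",c)
s=manip.read_state();Rt=Ro.from_euler("xyz",s["eef_rot"]);Rc=Rt*RG.inv();g=s["eef_pos"]-19*Rt.apply([0,0,1])
for q in((0,30,95),(0,-30,95),(-2,12,83),(-2,-12,83)):
    X=g+Rc.apply(np.array(q)-G0);print(q,proj("top",X),proj("scene",X))
for z in (137,147,157):print("hook tip",RC.inv().apply(onz("top",(399.6,141),z)-O))
E
```

```text
clock: 10.92
eef_pos: [454.9, -103.1, 108.3]
eef_rot: [-3.141, -0.366, -0.127]
wrist_force: [0.2, -0.2, -1.3]
finger_gap: 15.7
finger_force: 55.0
clock: 11.33
eef_pos: [470.1, -105.2, 82.6]
eef_rot: [3.142, -0.523, -0.127]
wrist_force: [1.1, 0.8, -2.3]
finger_gap: 15.8
finger_force: 55.0
clock: 11.75
eef_pos: [495.8, -108.7, 97.6]
eef_rot: [-3.142, -0.523, -0.127]
wrist_force: [-0.6, -0.1, -2.2]
finger_gap: 15.6
finger_force: 55.0
[-43.96   0.7   80.88] [-0.    0.05  0.  ]
[0.0089, -0.0008, -0.001, -0.01, -0.0537, 0.0001]
(0, 30, 95) [391.91 145.72] [274.97 246.14]
(0, -30, 95) [408.42 148.07] [257.29 251.35]
(-2, 12, 83) [396.31 147.89] [269.8  249.05]
(-2, -12, 83) [402.87 148.82] [262.79 251.12]
hook tip [ -9.     0.79 137.  ]
hook tip [-12.27   1.93 147.  ]
hook tip [-15.55   3.06 157.  ]
```

View pics/a5.png

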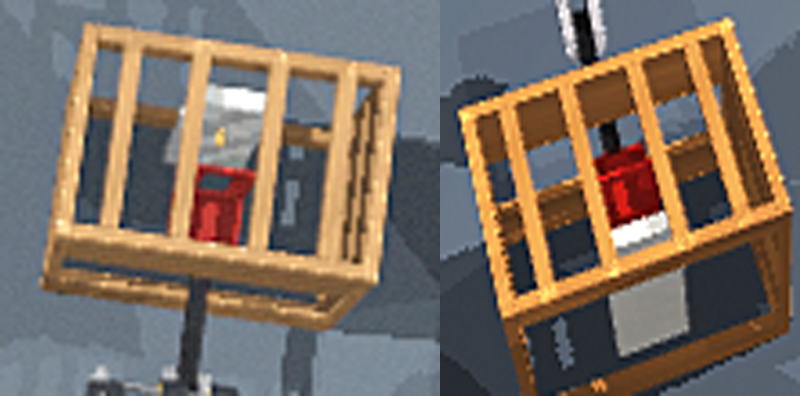

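The top crop shows the bar's middle at about (218,168) lined up with the brass hook at (220,138) along the cabinet's depth, and the caddy is inside and clear. I'll advance toward the strip by feel.

```bash
python3 -m inch '[{"gripper":0,"dx":0.006,"dy":-0.0008,"dz":0,"wx":0,"wy":0,"wz":0},{"gripper":0,"dx":0.012,"dy":-0.0015,"dz":0,"wx":0,"wy":0,"wz":0},{"gripper":0,"dx":0.018,"dy":-0.0023,"dz":0,"wx":0,"wy":0,"wz":0},{"gripper":0,"dx":0.024,"dy":-0.0031,"dz":0,"wx":0,"wy":0,"wz":0},{"gripper":0,"dx":0.029,"dy":-0.0037,"dz":0,"wx":0,"wy":0,"wz":0}]'
python3 -m inch '[{"gripper":0,"dx":0.0005,"dy":0,"dz":0,"wx":0,"wy":0,"wz":0},{"gripper":0,"dx":0.001,"dy":0,"dz":0,"wx":0,"wy":0,"wz":0},{"gripper":0,"dx":0.0015,"dy":0,"dz":0,"wx":0,"wy":0,"wz":0},{"gripper":0,"dx":0.002,"dy":0,"dz":0,"wx":0,"wy":0,"wz":0},{"gripper":0,"dx":0.002,"dy":0,"dz":0,"wx":0,"wy":0,"wz":0}]'
python3 -c "
from h import *
print(now())"
python3 -m inch '[{"gripper":0,"dx":0.0005,"dy":0,"dz":0,"wx":0,"wy":0,"wz":0},{"gripper":0,"dx":0.001,"dy":0,"dz":0,"wx":0,"wy":0,"wz":0},{"gripper":0,"dx":0.0015,"dy":0,"dz":0,"wx":0,"wy":0,"wz":0},{"gripper":0,"dx":0.002,"dy":0,"dz":0,"wx":0,"wy":0,"wz":0},{"gripper":0,"dx":0.002,"dy":0,"dz":0,"wx":0,"wy":0,"wz":0}]'
python3 -c "
from h import *
print(now(),manip.read_state()['moment'])"
```

```text
clock: 12.27
eef_pos: [524.7, -112.4, 96.7]
eef_rot: [-3.141, -0.522, -0.128]
wrist_force: [0.5, -0.3, -2.0]
finger_gap: 15.6
finger_force: 55.0
clock: 12.68
eef_pos: [525.9, -112.3, 96.9]
eef_rot: [-3.141, -0.523, -0.128]
wrist_force: [-1.1, -0.1, -1.7]
finger_gap: 15.8
finger_force: 55.0
(array([-13.65652822,   0.91934166,  80.13694703]), array([-0.0144408 ,  0.06183257,  0.01501417]))
clock: 13.1
eef_pos: [528.1, -112.3, 96.9]
eef_rot: [-3.141, -0.523, -0.128]
wrist_force: [-0.7, 0.0, -1.8]
finger_gap: 15.3
finger_force: 55.0
(array([-11.51378705,   1.21994913,  80.15643414]), array([-0.00690805,  0.05752596,  0.01228772])) [0.13319704 0.64676703 0.07722202]
```

```bash
cat > chk.py <<'E'
import sys
from h import *
s=manip.read_state();f=RC.inv().apply(s["wrist_force"]);p,e=now()
print("F",f.round(1),"M",s["moment"].round(2),"p",p.round(1),"ang",e.round(1),round(s["clock"],1))
ax,lim=sys.argv[1],float(sys.argv[2])
v={"x":-f[0],"z":f[2]+2}[ax]
sys.exit(v>lim)
E
m(){ python3 chk.py x 2.8 || exit; }
python3 -m inch '[{"gripper":0,"dx":0.0005,"dy":0,"dz":0,"wx":0,"wy":0,"wz":0},{"gripper":0,"dx":0.001,"dy":0,"dz":0,"wx":0,"wy":0,"wz":0},{"gripper":0,"dx":0.0015,"dy":0,"dz":0,"wx":0,"wy":0,"wz":0},{"gripper":0,"dx":0.002,"dy":0,"dz":0,"wx":0,"wy":0,"wz":0},{"gripper":0,"dx":0.002,"dy":0,"dz":0,"wx":0,"wy":0,"wz":0}]' >/dev/null; m
python3 -m inch '[{"gripper":0,"dx":0.0005,"dy":0,"dz":0,"wx":0,"wy":0,"wz":0},{"gripper":0,"dx":0.001,"dy":0,"dz":0,"wx":0,"wy":0,"wz":0},{"gripper":0,"dx":0.0015,"dy":0,"dz":0,"wx":0,"wy":0,"wz":0},{"gripper":0,"dx":0.002,"dy":0,"dz":0,"wx":0,"wy":0,"wz":0},{"gripper":0,"dx":0.002,"dy":0,"dz":0,"wx":0,"wy":0,"wz":0}]' >/dev/null; m
python3 -m inch '[{"gripper":0,"dx":0.0005,"dy":0,"dz":0,"wx":0,"wy":0,"wz":0},{"gripper":0,"dx":0.001,"dy":0,"dz":0,"wx":0,"wy":0,"wz":0},{"gripper":0,"dx":0.0015,"dy":0,"dz":0,"wx":0,"wy":0,"wz":0},{"gripper":0,"dx":0.002,"dy":0,"dz":0,"wx":0,"wy":0,"wz":0},{"gripper":0,"dx":0.002,"dy":0,"dz":0,"wx":0,"wy":0,"wz":0}]' >/dev/null; m
python3 -m inch '[{"gripper":0,"dx":0.0005,"dy":0,"dz":0,"wx":0,"wy":0,"wz":0},{"gripper":0,"dx":0.001,"dy":0,"dz":0,"wx":0,"wy":0,"wz":0},{"gripper":0,"dx":0.0015,"dy":0,"dz":0,"wx":0,"wy":0,"wz":0},{"gripper":0,"dx":0.002,"dy":0,"dz":0,"wx":0,"wy":0,"wz":0},{"gripper":0,"dx":0.002,"dy":0,"dz":0,"wx":0,"wy":0,"wz":0}]' >/dev/null; m
python3 -m inch '[{"gripper":0,"dx":0.0005,"dy":0,"dz":0,"wx":0,"wy":0,"wz":0},{"gripper":0,"dx":0.001,"dy":0,"dz":0,"wx":0,"wy":0,"wz":0},{"gripper":0,"dx":0.0015,"dy":0,"dz":0,"wx":0,"wy":0,"wz":0},{"gripper":0,"dx":0.002,"dy":0,"dz":0,"wx":0,"wy":0,"wz":0},{"gripper":0,"dx":0.002,"dy":0,"dz":0,"wx":0,"wy":0,"wz":0}]' >/dev/null; m
```

```text
F [ 0.2  0.2 -2.2] M [0.1  0.7  0.01] p [-9.5  1.5 80.1] ang [-0.   0.1  0. ] 13.5False
```

```bash
sed -i 's/sys.exit(v>lim)/sys.exit(int(v>lim))/' chk.py
m(){ python3 chk.py x 2.8 || exit; }
python3 -m inch '[{"gripper":0,"dx":0.0005,"dy":-0.0001,"dz":0,"wx":0,"wy":0,"wz":0},{"gripper":0,"dx":0.001,"dy":-0.0002,"dz":0,"wx":0,"wy":0,"wz":0},{"gripper":0,"dx":0.0015,"dy":-0.0004,"dz":0,"wx":0,"wy":0,"wz":0},{"gripper":0,"dx":0.002,"dy":-0.0005,"dz":0,"wx":0,"wy":0,"wz":0},{"gripper":0,"dx":0.002,"dy":-0.0005,"dz":0,"wx":0,"wy":0,"wz":0}]' >/dev/null; m
python3 -m inch '[{"gripper":0,"dx":0.0005,"dy":-0.0001,"dz":0,"wx":0,"wy":0,"wz":0},{"gripper":0,"dx":0.001,"dy":-0.0002,"dz":0,"wx":0,"wy":0,"wz":0},{"gripper":0,"dx":0.0015,"dy":-0.0003,"dz":0,"wx":0,"wy":0,"wz":0},{"gripper":0,"dx":0.002,"dy":-0.0003,"dz":0,"wx":0,"wy":0,"wz":0},{"gripper":0,"dx":0.002,"dy":-0.0003,"dz":0,"wx":0,"wy":0,"wz":0}]' >/dev/null; m
python3 -m inch '[{"gripper":0,"dx":0.0005,"dy":-0.0001,"dz":0,"wx":0,"wy":0,"wz":0},{"gripper":0,"dx":0.001,"dy":-0.0002,"dz":0,"wx":0,"wy":0,"wz":0},{"gripper":0,"dx":0.0015,"dy":-0.0003,"dz":0,"wx":0,"wy":0,"wz":0},{"gripper":0,"dx":0.002,"dy":-0.0003,"dz":0,"wx":0,"wy":0,"wz":0},{"gripper":0,"dx":0.002,"dy":-0.0003,"dz":0,"wx":0,"wy":0,"wz":0}]' >/dev/null; m
python3 -m inch '[{"gripper":0,"dx":0.0005,"dy":-0.0001,"dz":0,"wx":0,"wy":0,"wz":0},{"gripper":0,"dx":0.001,"dy":-0.0002,"dz":0,"wx":0,"wy":0,"wz":0},{"gripper":0,"dx":0.0015,"dy":-0.0003,"dz":0,"wx":0,"wy":0,"wz":0},{"gripper":0,"dx":0.002,"dy":-0.0003,"dz":0,"wx":0,"wy":0,"wz":0},{"gripper":0,"dx":0.002,"dy":-0.0003,"dz":0,"wx":0,"wy":0,"wz":0}]' >/dev/null; m
python3 -m inch '[{"gripper":0,"dx":0.0005,"dy":-0.0001,"dz":0,"wx":0,"wy":0,"wz":0},{"gripper":0,"dx":0.001,"dy":-0.0002,"dz":0,"wx":0,"wy":0,"wz":0},{"gripper":0,"dx":0.0015,"dy":-0.0003,"dz":0,"wx":0,"wy":0,"wz":0},{"gripper":0,"dx":0.002,"dy":-0.0003,"dz":0,"wx":0,"wy":0,"wz":0},{"gripper":0,"dx":0.002,"dy":-0.0003,"dz":0,"wx":0,"wy":0,"wz":0}]' >/dev/null; m
```

```text
F [ 0.5 -0.4 -0.9] M [ 0.16  0.61 -0.01] p [-7.5  1.2 80.1] ang [-0.   0.1  0. ] 13.9
F [-0.1  0.2 -1.5] M [ 0.15  0.61 -0.04] p [-5.4  1.2 80.1] ang [-0.   0.1  0. ] 14.3
F [-0.6 -0.  -1.2] M [ 0.07  0.66 -0.02] p [-3.4  1.1 80.1] ang [-0.   0.1  0. ] 14.8
F [ 0.9  0.5 -1.5] M [0.16 0.65 0.02] p [-1.4  1.1 80.1] ang [-0.   0.1  0. ] 15.2
F [-0.1  0.6 -1.7] M [0.1  0.61 0.03] p [ 0.6  1.  80.1] ang [-0.   0.1  0. ] 15.6
```

```bash
m(){ python3 chk.py x 2.2 || exit; }
python3 -m inch '[{"gripper":0,"dx":0.0005,"dy":-0.0001,"dz":0,"wx":0,"wy":0,"wz":0},{"gripper":0,"dx":0.001,"dy":-0.0002,"dz":0,"wx":0,"wy":0,"wz":0},{"gripper":0,"dx":0.0015,"dy":-0.0003,"dz":0,"wx":0,"wy":0,"wz":0},{"gripper":0,"dx":0.002,"dy":-0.0003,"dz":0,"wx":0,"wy":0,"wz":0},{"gripper":0,"dx":0.002,"dy":-0.0003,"dz":0,"wx":0,"wy":0,"wz":0}]' >/dev/null; m
python3 -m inch '[{"gripper":0,"dx":0.0005,"dy":-0.0001,"dz":0,"wx":0,"wy":0,"wz":0},{"gripper":0,"dx":0.001,"dy":-0.0002,"dz":0,"wx":0,"wy":0,"wz":0},{"gripper":0,"dx":0.0015,"dy":-0.0003,"dz":0,"wx":0,"wy":0,"wz":0},{"gripper":0,"dx":0.0015,"dy":-0.0003,"dz":0,"wx":0,"wy":0,"wz":0},{"gripper":0,"dx":0.0015,"dy":-0.0003,"dz":0,"wx":0,"wy":0,"wz":0}]' >/dev/null; m
python3 -m inch '[{"gripper":0,"dx":0.0005,"dy":-0.0001,"dz":0,"wx":0,"wy":0,"wz":0},{"gripper":0,"dx":0.001,"dy":-0.0002,"dz":0,"wx":0,"wy":0,"wz":0},{"gripper":0,"dx":0.0015,"dy":-0.0003,"dz":0,"wx":0,"wy":0,"wz":0},{"gripper":0,"dx":0.0015,"dy":-0.0003,"dz":0,"wx":0,"wy":0,"wz":0},{"gripper":0,"dx":0.0015,"dy":-0.0003,"dz":0,"wx":0,"wy":0,"wz":0}]' >/dev/null; m
python3 -m inch '[{"gripper":0,"dx":0.0005,"dy":-0.0001,"dz":0,"wx":0,"wy":0,"wz":0},{"gripper":0,"dx":0.001,"dy":-0.0002,"dz":0,"wx":0,"wy":0,"wz":0},{"gripper":0,"dx":0.0015,"dy":-0.0003,"dz":0,"wx":0,"wy":0,"wz":0},{"gripper":0,"dx":0.0015,"dy":-0.0003,"dz":0,"wx":0,"wy":0,"wz":0},{"gripper":0,"dx":0.0015,"dy":-0.0003,"dz":0,"wx":0,"wy":0,"wz":0}]' >/dev/null; m
python3 -m inch '[{"gripper":0,"dx":0.0005,"dy":-0.0001,"dz":0,"wx":0,"wy":0,"wz":0},{"gripper":0,"dx":0.001,"dy":-0.0002,"dz":0,"wx":0,"wy":0,"wz":0},{"gripper":0,"dx":0.0015,"dy":-0.0003,"dz":0,"wx":0,"wy":0,"wz":0},{"gripper":0,"dx":0.0015,"dy":-0.0003,"dz":0,"wx":0,"wy":0,"wz":0},{"gripper":0,"dx":0.0015,"dy":-0.0003,"dz":0,"wx":0,"wy":0,"wz":0}]' >/dev/null; m
```

```text
F [-0.  -0.3 -2.4] M [0.13 0.58 0.01] p [ 2.6  1.  80.1] ang [-0.   0.1  0. ] 16.0
F [-1.8  0.1 -1.4] M [ 0.1   0.79 -0.04] p [ 4.   0.9 80. ] ang [-0.   0.1  0. ] 16.4
F [-9.9 -0.4 -3.5] M [ 0.02  1.99 -0.12] p [ 4.3  0.9 78.5] ang [0.  0.2 0. ] 16.9
```

```bash
python3 -m inch '[{"gripper":0,"dx":-0.001,"dy":0.0001,"dz":0,"wx":0,"wy":0,"wz":0},{"gripper":0,"dx":-0.002,"dy":0.0003,"dz":0,"wx":0,"wy":0,"wz":0},{"gripper":0,"dx":-0.0033,"dy":0.0004,"dz":0,"wx":0,"wy":0,"wz":0},{"gripper":0,"dx":-0.0033,"dy":0.0004,"dz":0,"wx":0,"wy":0,"wz":0},{"gripper":0,"dx":-0.0033,"dy":0.0004,"dz":0,"wx":0,"wy":0,"wz":0}]' 
python3 chk.py x 9
python3 - <<'E'
from h import *
np.set_printoptions(precision=1,suppress=True)
a=manip.camera("top");b=manip.camera("scene")
c=np.hstack([cv2.resize(a[115:185,360:440],(450,394),interpolation=2),cv2.resize(b[205:300,220:310],(350,394),interpolation=2)])
cv2.imwrite("pics/a6.png",c)
s=manip.read_state();Rt=Ro.from_euler("xyz",s["eef_rot"]);Rc=Rt*RG.inv();g=s["eef_pos"]-19*Rt.apply([0,0,1])
for q in((0,30,95),(0,-30,95),(-2,12,83),(-2,-12,83),(-62,30,26),(-62,-30,26)):
    X=g+Rc.apply(np.array(q)-G0);print(q,(proj("top",X)-[360,115])*5.625,(proj("scene",X)-[220,205])*[3.889,4.147]+[450,0])
E
```

```text
clock: 17.27
eef_pos: [541.8, -114.5, 97.0]
eef_rot: [-3.141, -0.523, -0.128]
wrist_force: [0.2, -0.1, -2.7]
finger_gap: 15.6
finger_force: 55.0
F [ 0.2 -0.1 -2.7] M [0.14 0.62 0.03] p [ 2.4  0.7 80.4] ang [-0.  0.  0.] 17.3
(0, 30, 95) [187.8 105.2] [679.5 219.7]
(0, -30, 95) [280.2 118.3] [609.6 242.2]
(-2, 12, 83) [212.4 117.8] [658.9 231.7]
(-2, -12, 83) [249.1 123. ] [631.2 240.6]
(-62, 30, 26) [162.3 225.6] [663.8 198.2]
(-62, -30, 26) [251.5 238.3] [598.3 219. ]
```

View pics/a6.png

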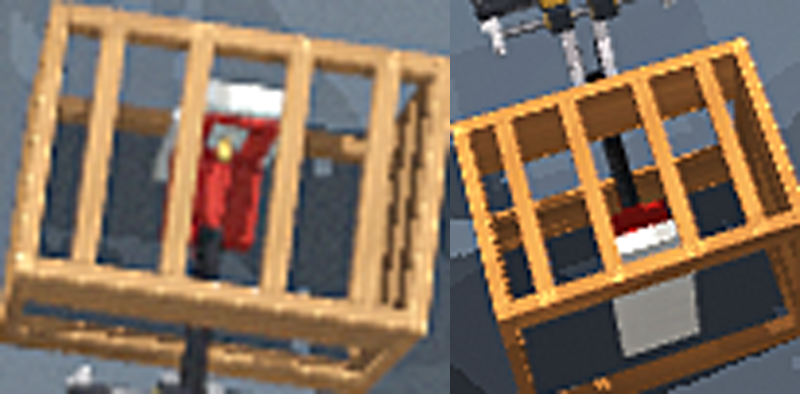

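The top crop shows the brass tip at (225,150) inside the caddy's window, just in front of the bar at about (231,120). The bar is behind the tip and centred within about 1 mm. Now I'll lower it by feel.

```bash
m(){ python3 chk.py z 2.2 || exit; }
python3 -m inch '[{"gripper":0,"dx":0,"dy":0,"dz":-0.0008,"wx":0,"wy":0,"wz":0},{"gripper":0,"dx":0,"dy":0,"dz":-0.0016,"wx":0,"wy":0,"wz":0},{"gripper":0,"dx":0,"dy":0,"dz":-0.0024,"wx":0,"wy":0,"wz":0},{"gripper":0,"dx":0,"dy":0,"dz":-0.003,"wx":0,"wy":0,"wz":0},{"gripper":0,"dx":0,"dy":0,"dz":-0.003,"wx":0,"wy":0,"wz":0}]' >/dev/null; m
python3 -m inch '[{"gripper":0,"dx":0,"dy":0,"dz":-0.0008,"wx":0,"wy":0,"wz":0},{"gripper":0,"dx":0,"dy":0,"dz":-0.0016,"wx":0,"wy":0,"wz":0},{"gripper":0,"dx":0,"dy":0,"dz":-0.0024,"wx":0,"wy":0,"wz":0},{"gripper":0,"dx":0,"dy":0,"dz":-0.003,"wx":0,"wy":0,"wz":0},{"gripper":0,"dx":0,"dy":0,"dz":-0.003,"wx":0,"wy":0,"wz":0}]' >/dev/null; m
python3 -m inch '[{"gripper":0,"dx":0,"dy":0,"dz":-0.0008,"wx":0,"wy":0,"wz":0},{"gripper":0,"dx":0,"dy":0,"dz":-0.0016,"wx":0,"wy":0,"wz":0},{"gripper":0,"dx":0,"dy":0,"dz":-0.0024,"wx":0,"wy":0,"wz":0},{"gripper":0,"dx":0,"dy":0,"dz":-0.003,"wx":0,"wy":0,"wz":0},{"gripper":0,"dx":0,"dy":0,"dz":-0.003,"wx":0,"wy":0,"wz":0}]' >/dev/null; m
python3 -m inch '[{"gripper":0,"dx":0,"dy":0,"dz":-0.0008,"wx":0,"wy":0,"wz":0},{"gripper":0,"dx":0,"dy":0,"dz":-0.0016,"wx":0,"wy":0,"wz":0},{"gripper":0,"dx":0,"dy":0,"dz":-0.0024,"wx":0,"wy":0,"wz":0},{"gripper":0,"dx":0,"dy":0,"dz":-0.003,"wx":0,"wy":0,"wz":0},{"gripper":0,"dx":0,"dy":0,"dz":-0.003,"wx":0,"wy":0,"wz":0}]' >/dev/null; m
python3 -m inch '[{"gripper":0,"dx":0,"dy":0,"dz":-0.0006,"wx":0,"wy":0,"wz":0},{"gripper":0,"dx":0,"dy":0,"dz":-0.0012,"wx":0,"wy":0,"wz":0},{"gripper":0,"dx":0,"dy":0,"dz":-0.0018,"wx":0,"wy":0,"wz":0},{"gripper":0,"dx":0,"dy":0,"dz":-0.0024,"wx":0,"wy":0,"wz":0},{"gripper":0,"dx":0,"dy":0,"dz":-0.0024,"wx":0,"wy":0,"wz":0}]' >/dev/null; m
python3 -m inch '[{"gripper":0,"dx":0,"dy":0,"dz":-0.0006,"wx":0,"wy":0,"wz":0},{"gripper":0,"dx":0,"dy":0,"dz":-0.0012,"wx":0,"wy":0,"wz":0},{"gripper":0,"dx":0,"dy":0,"dz":-0.0018,"wx":0,"wy":0,"wz":0},{"gripper":0,"dx":0,"dy":0,"dz":-0.0024,"wx":0,"wy":0,"wz":0},{"gripper":0,"dx":0,"dy":0,"dz":-0.0024,"wx":0,"wy":0,"wz":0}]' >/dev/null; m
```

```text
F [-0.4 -0.6 -2.2] M [0.17 0.65 0.04] p [ 2.2  0.8 76.9] ang [-0.   0.1  0. ] 17.8
F [ 0.2  0.3 -1.7] M [0.1  0.61 0.  ] p [ 2.2  0.8 73.9] ang [-0.   0.1  0. ] 18.2
F [ 0.4  0.9 -2. ] M [ 0.08  0.66 -0.03] p [ 2.2  0.8 70.9] ang [-0.   0.1  0. ] 18.6
F [-0.5  0.5 -2. ] M [0.12 0.67 0.  ] p [ 2.2  0.7 67.9] ang [-0.   0.1  0. ] 19.0
F [ 0.4  0.3 -2.1] M [ 0.08  0.66 -0.05] p [ 2.2  0.7 65.5] ang [-0.   0.1  0. ] 19.4
F [-0.   0.4 -2.2] M [0.1  0.63 0.05] p [ 2.2  0.8 63.2] ang [-0.   0.1  0. ] 19.9
```

```bash
sed -i 's/int(v>lim)/int(v>lim or abs(s["moment"][1]-.64)>.17)/' chk.py; m(){ python3 chk.py z 2 || exit; }
python3 -m inch '[{"gripper":0,"dx":0,"dy":0,"dz":-0.0005,"wx":0,"wy":0,"wz":0},{"gripper":0,"dx":0,"dy":0,"dz":-0.001,"wx":0,"wy":0,"wz":0},{"gripper":0,"dx":0,"dy":0,"dz":-0.0015,"wx":0,"wy":0,"wz":0},{"gripper":0,"dx":0,"dy":0,"dz":-0.002,"wx":0,"wy":0,"wz":0},{"gripper":0,"dx":0,"dy":0,"dz":-0.002,"wx":0,"wy":0,"wz":0}]' >/dev/null; m
python3 -m inch '[{"gripper":0,"dx":0,"dy":0,"dz":-0.0005,"wx":0,"wy":0,"wz":0},{"gripper":0,"dx":0,"dy":0,"dz":-0.001,"wx":0,"wy":0,"wz":0},{"gripper":0,"dx":0,"dy":0,"dz":-0.0015,"wx":0,"wy":0,"wz":0},{"gripper":0,"dx":0,"dy":0,"dz":-0.002,"wx":0,"wy":0,"wz":0},{"gripper":0,"dx":0,"dy":0,"dz":-0.002,"wx":0,"wy":0,"wz":0}]' >/dev/null; m
python3 -m inch '[{"gripper":0,"dx":0,"dy":0,"dz":-0.0005,"wx":0,"wy":0,"wz":0},{"gripper":0,"dx":0,"dy":0,"dz":-0.001,"wx":0,"wy":0,"wz":0},{"gripper":0,"dx":0,"dy":0,"dz":-0.0015,"wx":0,"wy":0,"wz":0},{"gripper":0,"dx":0,"dy":0,"dz":-0.002,"wx":0,"wy":0,"wz":0},{"gripper":0,"dx":0,"dy":0,"dz":-0.002,"wx":0,"wy":0,"wz":0}]' >/dev/null; m
python3 -m inch '[{"gripper":0,"dx":0,"dy":0,"dz":-0.0005,"wx":0,"wy":0,"wz":0},{"gripper":0,"dx":0,"dy":0,"dz":-0.001,"wx":0,"wy":0,"wz":0},{"gripper":0,"dx":0,"dy":0,"dz":-0.0015,"wx":0,"wy":0,"wz":0},{"gripper":0,"dx":0,"dy":0,"dz":-0.002,"wx":0,"wy":0,"wz":0},{"gripper":0,"dx":0,"dy":0,"dz":-0.002,"wx":0,"wy":0,"wz":0}]' >/dev/null; m
python3 -m inch '[{"gripper":0,"dx":0,"dy":0,"dz":-0.0005,"wx":0,"wy":0,"wz":0},{"gripper":0,"dx":0,"dy":0,"dz":-0.001,"wx":0,"wy":0,"wz":0},{"gripper":0,"dx":0,"dy":0,"dz":-0.0015,"wx":0,"wy":0,"wz":0},{"gripper":0,"dx":0,"dy":0,"dz":-0.002,"wx":0,"wy":0,"wz":0},{"gripper":0,"dx":0,"dy":0,"dz":-0.002,"wx":0,"wy":0,"wz":0}]' >/dev/null; m
python3 -m inch '[{"gripper":0,"dx":0,"dy":0,"dz":-0.0005,"wx":0,"wy":0,"wz":0},{"gripper":0,"dx":0,"dy":0,"dz":-0.001,"wx":0,"wy":0,"wz":0},{"gripper":0,"dx":0,"dy":0,"dz":-0.0015,"wx":0,"wy":0,"wz":0},{"gripper":0,"dx":0,"dy":0,"dz":-0.002,"wx":0,"wy":0,"wz":0},{"gripper":0,"dx":0,"dy":0,"dz":-0.002,"wx":0,"wy":0,"wz":0}]' >/dev/null; m
```

```text
F [ 0.5  0.3 -1.6] M [ 0.12  0.64 -0.  ] p [ 2.2  0.7 61.2] ang [-0.   0.1  0. ] 20.3
F [ 0.1  0.2 -1.9] M [0.05 0.68 0.02] p [ 2.2  0.7 59.2] ang [-0.   0.1  0. ] 20.7
F [ 0.6 -0.1 -1.8] M [ 0.02  0.68 -0.03] p [ 2.2  0.7 57.2] ang [-0.   0.1  0. ] 21.1
F [ 0.   0.2 -1.7] M [ 0.1   0.63 -0.02] p [ 2.2  0.7 55.2] ang [-0.   0.1  0. ] 21.5
F [ 0.7  0.9 -1.5] M [ 0.09  0.68 -0.01] p [ 2.2  0.7 53.2] ang [-0.   0.1  0. ] 21.9
F [ 0.6  0.8 -1.9] M [ 0.1   0.63 -0.01] p [ 2.2  0.7 51.2] ang [-0.   0.1  0. ] 22.4
```

```bash
m(){ python3 chk.py z 2 || exit; }
python3 -m inch '[{"gripper":0,"dx":0,"dy":0,"dz":-0.0005,"wx":0,"wy":0,"wz":0},{"gripper":0,"dx":0,"dy":0,"dz":-0.001,"wx":0,"wy":0,"wz":0},{"gripper":0,"dx":0,"dy":0,"dz":-0.0015,"wx":0,"wy":0,"wz":0},{"gripper":0,"dx":0,"dy":0,"dz":-0.002,"wx":0,"wy":0,"wz":0},{"gripper":0,"dx":0,"dy":0,"dz":-0.002,"wx":0,"wy":0,"wz":0}]' >/dev/null; m
python3 -m inch '[{"gripper":0,"dx":0,"dy":0,"dz":-0.0005,"wx":0,"wy":0,"wz":0},{"gripper":0,"dx":0,"dy":0,"dz":-0.001,"wx":0,"wy":0,"wz":0},{"gripper":0,"dx":0,"dy":0,"dz":-0.0015,"wx":0,"wy":0,"wz":0},{"gripper":0,"dx":0,"dy":0,"dz":-0.002,"wx":0,"wy":0,"wz":0},{"gripper":0,"dx":0,"dy":0,"dz":-0.002,"wx":0,"wy":0,"wz":0}]' >/dev/null; m
python3 -m inch '[{"gripper":0,"dx":0,"dy":0,"dz":-0.0005,"wx":0,"wy":0,"wz":0},{"gripper":0,"dx":0,"dy":0,"dz":-0.001,"wx":0,"wy":0,"wz":0},{"gripper":0,"dx":0,"dy":0,"dz":-0.0015,"wx":0,"wy":0,"wz":0},{"gripper":0,"dx":0,"dy":0,"dz":-0.002,"wx":0,"wy":0,"wz":0},{"gripper":0,"dx":0,"dy":0,"dz":-0.002,"wx":0,"wy":0,"wz":0}]' >/dev/null; m
python3 -m inch '[{"gripper":0,"dx":0,"dy":0,"dz":-0.0005,"wx":0,"wy":0,"wz":0},{"gripper":0,"dx":0,"dy":0,"dz":-0.001,"wx":0,"wy":0,"wz":0},{"gripper":0,"dx":0,"dy":0,"dz":-0.0015,"wx":0,"wy":0,"wz":0},{"gripper":0,"dx":0,"dy":0,"dz":-0.002,"wx":0,"wy":0,"wz":0},{"gripper":0,"dx":0,"dy":0,"dz":-0.002,"wx":0,"wy":0,"wz":0}]' >/dev/null; m
python3 -m inch '[{"gripper":0,"dx":0,"dy":0,"dz":-0.0005,"wx":0,"wy":0,"wz":0},{"gripper":0,"dx":0,"dy":0,"dz":-0.001,"wx":0,"wy":0,"wz":0},{"gripper":0,"dx":0,"dy":0,"dz":-0.0015,"wx":0,"wy":0,"wz":0},{"gripper":0,"dx":0,"dy":0,"dz":-0.002,"wx":0,"wy":0,"wz":0},{"gripper":0,"dx":0,"dy":0,"dz":-0.002,"wx":0,"wy":0,"wz":0}]' >/dev/null; m
python3 -m inch '[{"gripper":0,"dx":0,"dy":0,"dz":-0.0005,"wx":0,"wy":0,"wz":0},{"gripper":0,"dx":0,"dy":0,"dz":-0.001,"wx":0,"wy":0,"wz":0},{"gripper":0,"dx":0,"dy":0,"dz":-0.0015,"wx":0,"wy":0,"wz":0},{"gripper":0,"dx":0,"dy":0,"dz":-0.002,"wx":0,"wy":0,"wz":0},{"gripper":0,"dx":0,"dy":0,"dz":-0.002,"wx":0,"wy":0,"wz":0}]' >/dev/null; m
```

```text
F [-0.2 -0.1 -1.7] M [ 0.09  0.65 -0.  ] p [ 2.2  0.8 49.2] ang [-0.   0.1  0. ] 22.8
F [-0.3 -0.2 -3.1] M [ 0.15  0.67 -0.05] p [ 2.2  0.8 47.2] ang [-0.   0.1  0. ] 23.2
F [-0.4  0.  -2.5] M [0.11 0.66 0.03] p [ 2.2  0.7 45.2] ang [-0.   0.1  0. ] 23.6
F [ 0.2 -0.1 -1.8] M [0.14 0.61 0.05] p [ 2.2  0.8 43.2] ang [-0.   0.1  0. ] 24.0
F [-0.   0.6 -1.3] M [ 0.07  0.5  -0.01] p [ 2.3  0.7 41.3] ang [-0.   0.1  0. ] 24.4
F [ 1.  -0.2  0.2] M [-0.01 -0.13  0.03] p [ 2.6  0.6 39.7] ang [-0.  0.  0.] 24.9
```

The bar took load at caddy height of about 41 mm, which is the seat; the tip would have been met higher. I'll ease the load slightly and reduce the grip in stages.

```bash
python3 -m inch '[{"gripper":0,"dx":0,"dy":0,"dz":0.0002,"wx":0,"wy":0,"wz":0},{"gripper":0,"dx":0,"dy":0,"dz":0.0004,"wx":0,"wy":0,"wz":0},{"gripper":0,"dx":0,"dy":0,"dz":0.0006,"wx":0,"wy":0,"wz":0},{"gripper":0,"dx":0,"dy":0,"dz":0.0008,"wx":0,"wy":0,"wz":0},{"gripper":0,"dx":0,"dy":0,"dz":0.0008,"wx":0,"wy":0,"wz":0}]' 30 >/dev/null; python3 chk.py z 2
python3 -m inch '[{"gripper":0,"dx":0,"dy":0,"dz":0,"wx":0,"wy":0,"wz":0},{"gripper":0,"dx":0,"dy":0,"dz":0,"wx":0,"wy":0,"wz":0},{"gripper":0,"dx":0,"dy":0,"dz":0,"wx":0,"wy":0,"wz":0},{"gripper":0,"dx":0,"dy":0,"dz":0,"wx":0,"wy":0,"wz":0},{"gripper":0,"dx":0,"dy":0,"dz":0,"wx":0,"wy":0,"wz":0}]' 12 >/dev/null; python3 chk.py z 2
python3 -m inch '[{"gripper":0,"dx":0,"dy":0,"dz":0,"wx":0,"wy":0,"wz":0},{"gripper":0,"dx":0,"dy":0,"dz":0,"wx":0,"wy":0,"wz":0},{"gripper":0,"dx":0,"dy":0,"dz":0,"wx":0,"wy":0,"wz":0},{"gripper":0,"dx":0,"dy":0,"dz":0,"wx":0,"wy":0,"wz":0},{"gripper":0,"dx":0,"dy":0,"dz":0,"wx":0,"wy":0,"wz":0}]' 3 ; python3 chk.py z 2
```

```text
F [ 0.9  0.8 -0.6] M [-0.03  0.03 -0.01] p [ 2.2  0.7 40.1] ang [-0.   0.1  0. ] 25.3
F [-0.2 -0.  -0.5] M [-0.02  0.23 -0.02] p [ 2.2  0.8 40. ] ang [-0.   0.1  0. ] 25.7
clock: 26.12
eef_pos: [541.7, -114.5, 56.8]
eef_rot: [-3.141, -0.522, -0.128]
wrist_force: [-0.2, 0.9, 0.4]
finger_gap: 15.7
finger_force: 3.0
F [-0.3  0.8  0.4] M [ 0.06  0.26 -0.02] p [ 2.2  0.7 40.1] ang [-0.   0.1  0. ] 26.1
```

```bash
python3 -m inch '[{"gripper":0.17,"dx":0,"dy":0,"dz":0,"wx":0,"wy":0,"wz":0},{"gripper":0.19,"dx":0,"dy":0,"dz":0,"wx":0,"wy":0,"wz":0},{"gripper":0.25,"dx":0,"dy":0,"dz":0,"wx":0,"wy":0,"wz":0},{"gripper":0.32,"dx":0,"dy":0,"dz":0,"wx":0,"wy":0,"wz":0},{"gripper":0.4,"dx":0,"dy":0,"dz":0,"wx":0,"wy":0,"wz":0}]' 3
python3 -m inch '[{"gripper":0.4,"dx":0,"dy":0,"dz":0,"wx":0,"wy":0,"wz":0},{"gripper":0.5,"dx":0,"dy":0,"dz":0,"wx":0,"wy":0,"wz":0},{"gripper":0.6,"dx":0,"dy":0,"dz":0,"wx":0,"wy":0,"wz":0},{"gripper":0.6,"dx":0,"dy":0,"dz":0,"wx":0,"wy":0,"wz":0},{"gripper":0.6,"dx":0,"dy":0,"dz":0,"wx":0,"wy":0,"wz":0}]'
python3 - <<'E'
from h import *
a=manip.camera("top");b=manip.camera("scene")
c=np.hstack([cv2.resize(a[115:215,360:440],(400,500),interpolation=2),cv2.resize(b[190:300,215:305],(400,489),interpolation=2)[:489] if 0 else cv2.resize(b[190:300,215:305],(400,500),interpolation=2)])
cv2.imwrite("pics/a7.png",c)
E
```

```text
clock: 26.53
eef_pos: [541.7, -114.5, 56.9]
eef_rot: [-3.141, -0.523, -0.128]
wrist_force: [0.4, -0.3, -0.5]
finger_gap: 33.3
finger_force: 0.0
clock: 26.95
eef_pos: [541.7, -114.5, 56.8]
eef_rot: [-3.141, -0.522, -0.128]
wrist_force: [-0.3, 0.5, 0.6]
finger_gap: 56.0
finger_force: 0.0
```

View pics/a7.png

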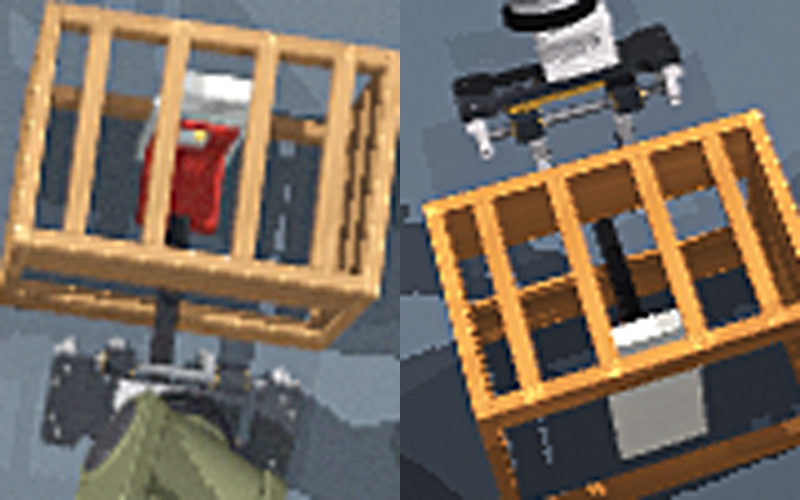

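The caddy now hangs from the hook. In the top crop the brass is at (200,135) in front of the plate, the handle runs straight out of the front, and the fingers are clear on both sides. I'll retract along the finger axis.

```bash
python3 -m inch '[{"gripper":0.6,"dx":-0.004,"dy":0.0005,"dz":0.007,"wx":0,"wy":0,"wz":0},{"gripper":0.6,"dx":-0.01,"dy":0.0013,"dz":0.017,"wx":0,"wy":0,"wz":0},{"gripper":0.6,"dx":-0.018,"dy":0.0023,"dz":0.031,"wx":0,"wy":0,"wz":0},{"gripper":0.6,"dx":-0.026,"dy":0.0033,"dz":0.045,"wx":0,"wy":0,"wz":0},{"gripper":0.6,"dx":-0.034,"dy":0.0043,"dz":0.059,"wx":0,"wy":0,"wz":0}]' >/dev/null
python3 -m inch '[{"gripper":0.6,"dx":-0.012,"dy":0.0015,"dz":0.015,"wx":0,"wy":0,"wz":0},{"gripper":0.6,"dx":-0.03,"dy":0.003,"dz":0.03,"wx":0,"wy":0,"wz":0},{"gripper":0.6,"dx":-0.05,"dy":0.005,"dz":0.045,"wx":0,"wy":0,"wz":0},{"gripper":0.6,"dx":-0.07,"dy":0.008,"dz":0.055,"wx":0,"wy":0,"wz":0},{"gripper":0.6,"dx":-0.09,"dy":0.01,"dz":0.06,"wx":0,"wy":0,"wz":0}]'
python3 -m inch '[{"gripper":0.6,"dx":-0.01,"dy":0,"dz":0,"wx":0,"wy":0,"wz":0},{"gripper":0.6,"dx":-0.02,"dy":0,"dz":0,"wx":0,"wy":0,"wz":0},{"gripper":0.6,"dx":-0.02,"dy":0,"dz":0,"wx":0,"wy":0,"wz":0},{"gripper":0.6,"dx":-0.02,"dy":0,"dz":0,"wx":0,"wy":0,"wz":0},{"gripper":0.6,"dx":-0.02,"dy":0,"dz":0,"wx":0,"wy":0,"wz":0}]'
python3 - <<'E'
from h import *
np.set_printoptions(precision=1,suppress=True)
a=manip.camera("top");b=manip.camera("scene")
c=np.hstack([cv2.resize(a[115:215,360:440],(400,500),interpolation=2),cv2.resize(b[190:300,215:305],(400,500),interpolation=2)])
cv2.imwrite("pics/a8.png",c)
for q in((-197,0,40),(-130,0,40),(0,-30,95),(0,30,95),(-62,-30,26)):
    X=O+RC.apply(np.array([2.5,.8,41])+q);print(q,(proj("top",X)-[360,115])*5,(proj("scene",X)-[215,190])*[4.444,4.545]+[400,0])
E
```

```text
clock: 27.88
eef_pos: [416.8, -100.0, 177.4]
eef_rot: [3.141, -0.524, -0.127]
wrist_force: [-0.4, -1.2, -1.0]
finger_gap: 56.2
finger_force: 0.0
clock: 28.3
eef_pos: [398.0, -100.3, 176.1]
eef_rot: [-3.142, -0.523, -0.128]
wrist_force: [0.1, -0.2, -0.6]
finger_gap: 56.4
finger_force: 0.0
(-197, 0, 40) [157.3 387. ] [588. 174.]
(-130, 0, 40) [168.1 301. ] [609.3 241.2]
(0, -30, 95) [239.7 121.4] [609.5 359.7]
(0, 30, 95) [159.6 110. ] [687.5 335.4]
(-62, -30, 26) [215.1 225.1] [596.6 333.3]
```

View pics/a8.png

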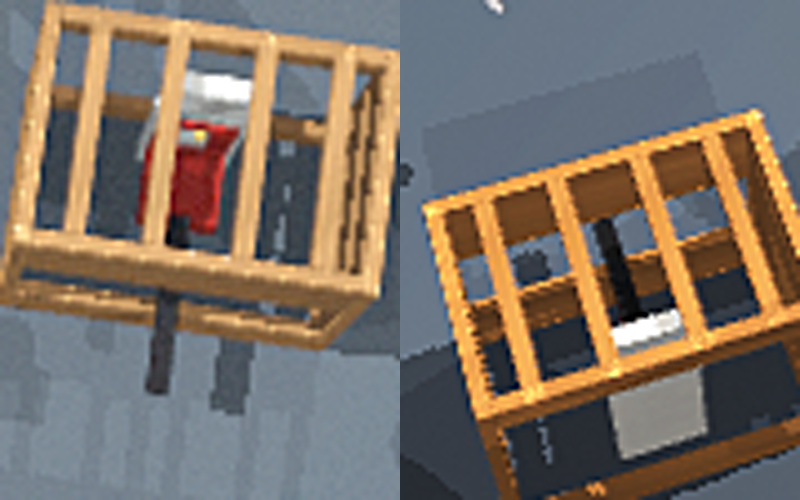

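The handle end is at (157,390), against a predicted (157,387), and the plate corner is at (238,122), against (240,121). The caddy hangs level, square and still, and the robot is clear, so I'll hand the job in.

```bash
python3 -c "
from cell import manip
print(manip.sign_off())"
```

```text
the job is handed in; nothing more can be done
None
```

The red caddy hangs on the brass hook, level and square with its handle out of the front; the robot is clear, and I handed the job in at about 28 s, with no verdict returned.

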